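# Load the marking nest, run the carriage to the mark and clamp it

## Task

Load the parts from the cardboard tray into the nest of the marking station while its carriage is still clamped clear of the head, each standing upright and fully home in a pocket of its own shape and size. Then release the clamp lever, slide the loaded carriage along its rail under the marking head until its pointer stands on the brass tab's line, and clamp it there firmly again. Leave the tape roll and the two cans where they are.

Things in the scene. Friction and masses are not known exactly. Their poses are not given: they have to be found in the camera images.
- station: Dot-peen marking station, fixed: grey base plate 200 (x) by 625 mm (y), steel rail along its y axis; at its -y end a 45 mm square column, 0.4 m tall, holds the white marking head (110 x 70 x 130 mm, underside 150 mm, stylus tip 112 mm above the bench) centred at x 0, y -160 mm. Origin on the bench under the rail; +y runs along the rail away from the head; turned a few degrees.
- carriage (a joint): Travel of the carriage along the rail towards the marking head (station -y), in m. Starts at 0 to 0.07; pointer on the mark at 0.26; end stops -0.008 and 0.285. Unclamped it slides with about 6 N of friction and stays where left; clamped it holds against more than 25 N.
- clamp (a joint): Clamp lever angle, rad. 0 to 0.12 = clamped (lever along the rail, pointing to station +y; stop at -0.03). Grows as its knob swings towards the robot, anticlockwise from above; free above 0.25; fully open 1.5 (lever points to station -x). Needs about 3 N at the knob and 4 to 6 N to tighten over the last 0.2 rad; stays where left.
- clamp_knob (a point): Top centre of the round black upright knob at the clamp lever's end: knob 18 mm diameter, 34 mm tall, standing above a 12 mm wide lever bar; top 103 mm above the bench. Axes turn with the lever.
- clamp_pivot (a point): Top of the clamp lever's pivot, on its vertical axis, 70 mm from the knob's axis; rides on the carriage.
- carriage_knob (a point): Top centre of the fixed upright black handle post on the carriage's tail, the thing to push or pull it by: about 22 mm diameter, 60 mm tall, top 108 mm above the bench. 142 mm to +y and 35 mm to +x of the nest's centre.
- pointer (a point): Tip of the small black pointer on the far (+x) edge of the carriage; moves with the carriage. Axes as the station's.
- mark (a point): The black line on the small brass index tab of the scale strip along the station's far (+x) edge, where the pointer has to stand. Axes as the station's: y along the rail.
- tray: Shallow open cardboard tray, fixed, 290 x 210 mm outside, 20 mm tall, 4 mm walls and 4 mm floor, in which the parts to be marked stand. Origin under its centre.
- big1: A large steel bush, an upright cylinder 44 mm in diameter, 38 mm tall, with a 28 mm bore in its top. Origin: centre of its underside, z up. Stands in the tray at the start; may be absent.
- big2: A large steel bush, an upright cylinder 44 mm in diameter, 38 mm tall, with a 28 mm bore in its top. Origin: centre of its underside, z up. Stands in the tray at the start; may be absent.
- small1: A small steel bush, an upright cylinder 30 mm in diameter, 38 mm tall, with an 18 mm bore in its top. Origin: centre of its underside, z up. Stands in the tray at the start; may be absent.
- small2: A small steel bush, an upright cylinder 30 mm in diameter, 38 mm tall, with an 18 mm bore in its top. Origin: centre of its underside, z up. Stands in the tray at the start; may be absent.
- block1: A dark cast-iron bearing block: foot 32 mm (x) by 50 mm (y), 16 mm tall, with a round housing of 34 mm diameter across it (axis along x, 32 mm long), 40 mm tall in all; grip it across x, its 32 mm flat faces. Origin: centre of its underside, z up. Stands in the tray at the start; may be absent.
- block2: A dark cast-iron bearing block: foot 32 mm (x) by 50 mm (y), 16 mm tall, with a round housing of 34 mm diameter across it (axis along x, 32 mm long), 40 mm tall in all; grip it across x, its 32 mm flat faces. Origin: centre of its underside, z up. Stands in the tray at the start; may be absent.
- pocket_big1 (a point): Centre of the floor of a round pocket for a large bush, 48 mm diameter (2 mm play all round), 10 mm deep, in the aluminium nest plate on the carriage, whose top is 62 mm above the bench; robot-side row, head end. Pockets lie 72 mm (x) and 62 mm (y) apart. Moves with the carriage; axes as the station's. Takes either part of its kind.
- pocket_big2 (a point): Centre of the floor of a round pocket for a large bush, 48 mm diameter (2 mm play all round), 10 mm deep, in the aluminium nest plate on the carriage, whose top is 62 mm above the bench; far row, tail end. Pockets lie 72 mm (x) and 62 mm (y) apart. Moves with the carriage; axes as the station's. Takes either part of its kind.
- pocket_small1 (a point): Centre of the floor of a round pocket for a small bush, 34 mm diameter (2 mm play all round), 10 mm deep, in the aluminium nest plate on the carriage, whose top is 62 mm above the bench; robot-side row, tail end. Pockets lie 72 mm (x) and 62 mm (y) apart. Moves with the carriage; axes as the station's. Takes either part of its kind.
- pocket_small2 (a point): Centre of the floor of a round pocket for a small bush, 34 mm diameter (2 mm play all round), 10 mm deep, in the aluminium nest plate on the carriage, whose top is 62 mm above the bench; far row, head end. Pockets lie 72 mm (x) and 62 mm (y) apart. Moves with the carriage; axes as the station's. Takes either part of its kind.
- pocket_block1 (a point): Centre of the floor of a rectangular pocket for a bearing block, 36 mm (station x) by 54 mm (station y) (2 mm play all round), 10 mm deep, in the aluminium nest plate on the carriage, whose top is 62 mm above the bench; robot-side row, middle. Pockets lie 72 mm (x) and 62 mm (y) apart. Moves with the carriage; axes as the station's. Takes either part of its kind.
- pocket_block2 (a point): Centre of the floor of a rectangular pocket for a bearing block, 36 mm (station x) by 54 mm (station y) (2 mm play all round), 10 mm deep, in the aluminium nest plate on the carriage, whose top is 62 mm above the bench; far row, middle. Pockets lie 72 mm (x) and 62 mm (y) apart. Moves with the carriage; axes as the station's. Takes either part of its kind.
- tape_roll: Bystander: roll of brown tape lying flat on the bench, 90 mm diameter, 48 mm tall. Origin under its centre.
- spray_can: Bystander: white spray can, 52 mm diameter, 170 mm tall, standing robot-side of the marking head. Origin under its centre.
- drinks_can: Bystander: plain drinks can, 66 mm diameter, 115 mm tall, standing beyond the tray. Origin under its centre.
Not all that is in view belongs to the job. What is shaped like the small2 but orange or red is not meant.

How it is judged (in metres and radians):
On the way, in this order (a step that is already met when the one before it is completed fails the run):
1. every part present sits fully home in a pocket of its own kind, the clamp lever still clamped (((horizontal distance between big1 and pocket_big1 below 0.005 m and z of big1 in the frame of pocket_big1 between -0.003 and 0.003 m) or (horizontal distance between big1 and pocket_big2 below 0.005 m and z of big1 in the frame of pocket_big2 between -0.003 and 0.003 m)) and angle between each of big1, big2, small1, small2, block1, block2's own z axis and vertical below 0.1 rad and ((horizontal distance between big2 and pocket_big1 below 0.005 m and z of big2 in the frame of pocket_big1 between -0.003 and 0.003 m) or (horizontal distance between big2 and pocket_big2 below 0.005 m and z of big2 in the frame of pocket_big2 between -0.003 and 0.003 m)) and ((horizontal distance between small1 and pocket_small1 below 0.005 m and z of small1 in the frame of pocket_small1 between -0.003 and 0.003 m) or (horizontal distance between small1 and pocket_small2 below 0.005 m and z of small1 in the frame of pocket_small2 between -0.003 and 0.003 m)) and ((horizontal distance between small2 and pocket_small1 below 0.005 m and z of small2 in the frame of pocket_small1 between -0.003 and 0.003 m) or (horizontal distance between small2 and pocket_small2 below 0.005 m and z of small2 in the frame of pocket_small2 between -0.003 and 0.003 m)) and ((horizontal distance between block1 and pocket_block1 below 0.005 m and z of block1 in the frame of pocket_block1 between -0.003 and 0.003 m) or (horizontal distance between block1 and pocket_block2 below 0.005 m and z of block1 in the frame of pocket_block2 between -0.003 and 0.003 m)) and ((horizontal distance between block2 and pocket_block1 below 0.005 m and z of block2 in the frame of pocket_block1 between -0.003 and 0.003 m) or (horizontal distance between block2 and pocket_block2 below 0.005 m and z of block2 in the frame of pocket_block2 between -0.003 and 0.003 m)) and value of joint clamp below 0.12 rad), for 0.2 s.
2. the clamp lever is swung open (above 0.5 rad) (value of joint clamp above 0.5 rad), for 0.1 s.
3. the carriage stands with its pointer within 4 mm of the mark, the clamp still open (y of pointer in the frame of mark between -0.004 and 0.004 m and value of joint clamp above 0.3 rad), for 0.2 s.
At the end, for the whole second after the job is handed in: Every part present is upright (within 0.1 rad) in a pocket of its own kind, its underside within 3 mm of the pocket floor and within 5 mm of the pocket's centre, at rest; the carriage's pointer is within 4 mm of the mark along the rail; the clamp lever is below 0.12 rad (clamped) (all of step 1 and linear speed of each of big1, big2, small1, small2, block1, block2 below 0.02 m/s and y of pointer in the frame of mark between -0.004 and 0.004 m and velocity of joint carriage below 0.005 m/s); the robot touches nothing.
It fails at once if the tape roll is moved more than 3 cm (distance of tape_roll from where it was at the start of the episode above 0.03 m).
It fails at once if the spray can is moved more than 3 cm (distance of spray_can from where it was at the start of the episode above 0.03 m).
It fails at once if the drinks can is moved more than 3 cm (distance of drinks_can from where it was at the start of the episode above 0.03 m).
Of big1, small1, block1, big2, small2, block2 only 3 to 5 are there at a start; the rules pass over those that are not, and their reading is None.
At some moment in a run one of big1, small1, block1, big2, small2, block2 may be knocked a few centimetres aside while the robot is not near it.
Once in a run the grip may slacken for a moment while it holds something.
It also fails if it takes over 208 s, if anything falls off the work surface, if the arm or the gripper's body presses on something with over 40 N, if the wrist force passes 120 N, or if a joint passes its speed limit or range.

## Robot

A 6-joint arm with a two-finger parallel gripper is mounted at the origin on the work surface. World frame = base frame: x ahead of the robot, y to its left, z up, the work surface at z = 0. Lengths are in mm, angles in rad, forces in N, time in s.
With the tool pointing down it reaches from about 300 to 750 mm from the base axis. Payload 8.5 kg.
Tool frame: the origin (TCP) lies at the very end of the fingers, on their centre line; the grasp point (between the pads) lies 19 mm behind it (arm.grip_depth is the distance from the TCP to the grasp point, in mm); z points along the fingers, y is the direction in which the jaws open and shut (so a half turn about z gives the same grasp; the last joint's range is limited). The gripper opens to 85 mm and grips with 20 to 120 N. Pads are 22 mm wide; open, the fingers measure 114 mm over their backs; the gripper's body (76 mm by 85 mm) begins 54 mm behind the grasp point. The pads swing forward as they close: fully open they stand 13 mm farther back than shut.
Start: joints at [1.128, 0.381, 1.297, -0, 1.464, -0.215], TCP at [124.202, 535.774, 231.322] pointing down, gripper open.
Joint ranges: [-3.11, 3.11], [-0.89, 2.33], [0.22, 2.48], [-1.42, 4.56], [0.17, 2.85], [-2.88, 2.88]. Speed limits (rad/s): [2.39, 2.39, 3.14, 3.14, 3.14, 3.14].

## Interface

Orientations are given as a rotation vector (axis times angle).
In Python, from rig import sense, vision, arm gives the robot as it stands. The module is installed in compiled form; this text tells all that it offers.
- The arm moves only by the tool play_rows, never from a script. Its argument "plan" is a list of rows, each a list of 5 numbers: the shift along the tool's x, y, z in units of 2 cm (1.0 is 2 cm), then the turn about the tool's z in units of 0.15 rad (1.0 is 0.15 rad), then the opening, from -1 (shut) to 1 (fully open). In form: [[x, y, z, twist, grip], ...]. A call has 1 to 8 rows; each row shifts and turns the commanded pose from where the row before left it, along the tool's axes as they then stand; what a row does not reach is not made up. A row lasts 1/10 s, in which the tool goes at most 50 mm and 8.59 degrees, less where a joint would pass 70% of its speed; a pose out of reach is approached as far as the arm can. A call with a number of a shift or a turn outside -1 to 1 is refused whole. A call with a gripper value outside its range is refused whole. The fingers move at their own pace and stop on an object; "squeeze" is the grip in N (left out, the last holds). Time passes only in rows, so rows that do not move let the fingers close. It gives the time, the measured TCP pose, the force and the opening at its end, in the units of the state.
- sense(): the state, without advancing time (a new reading comes with each control period).
- vision.capture(name): name is "side" or "top"; returns a dict with "img" (384x512x3 uint8, red, green, blue), "depth" (384x512 float32, mm along the optical axis (not along the pixel's ray), 0 where there is no reading), "K" (3x3 intrinsics, pixels), "position" and "rotation" of the camera in the world. Camera axes: x right, y up, looking along -z (the intrinsics and any distortion apply to the point x, -y, -z); pixel columns grow to the right and rows downward; lengths in mm; the calibration is good to about 2 mm. A picture is of the moment at which its call begins.
- arm.close_job(): hands the job in, once; it reports no verdict.
The state is a dict: "clock": time; "joint_positions": joint angles; "joint_vel": joint speeds; "tau": joint torques, N m; "tcp_pos": TCP position; "ee_rot": TCP orientation; "wrist_force": force on the tool from outside, world axes, zero at the start; "ft_torque": the same for the moment, N m; "width": opening from 0.0 (shut) to 1.0 (fully open).
Only numpy, scipy, OpenCV 4.12 (cv2) and the standard library are available. Lean on these libraries where they do the work, as an engineer would, in place of code of your own. Each camera call takes 0.05 s, during which the arm holds its last target.

## Working session

There is one attempt and no reset: what is moved stays moved. The work goes in short steps, Python scripts to look and compute and a tool call to move; the robot and the scene stay as the last step left them, time stands still between calls to the robot, and variables do not carry over. Pictures are saved under pics/ and viewed, and the job is handed in when it is done.

Besides the shell and the picture viewer there is one more tool, called after "Emit:" as name(argument=value, ...) on one line, values as JSON. play_rows: Moves the arm, as the interface text tells. Its arguments: {"type":"object","properties":{"plan":{"type":"array","items":{"type":"array","items":{"type":"number","minimum":-1,"maximum":1}}},"squeeze":{"type":"number"}},"required":["plan"]}

```bash
mkdir -p pics
cat > look.py <<'E'
import cv2,numpy as np,sys,pickle
from rig import sense,vision,arm
def cap(n,tag):
    d=vision.capture(n); pickle.dump(d,open(f'pics/{tag}.pkl','wb')); cv2.imwrite(f'pics/{tag}.png',cv2.cvtColor(cv2.resize(d['img'],(768,576),interpolation=cv2.INTER_CUBIC),cv2.COLOR_RGB2BGR)); return d
E
python3 - <<'E'
from look import *
s=sense(); print(s)
for n in('side','top'):
    d=cap(n,n+'0'); print(n,d['K'],d['position'],d['rotation'],(d['depth']>0).mean(),d.keys())
E
```

```text
{'clock': 0.0, 'joint_positions': array([ 1.12774790e+00,  3.81221776e-01,  1.29828051e+00,  1.18035609e-05,
        1.46362554e+00, -2.15285466e-01]), 'joint_vel': array([ 1.37186685e-03,  1.24119693e-04, -6.73419488e-04, -1.72411458e-06,
       -5.91114662e-04, -8.49824375e-05]), 'tau': array([-1.43381490e-03, -4.48443675e+01, -2.31275654e+01, -2.97898596e-04,
        4.83272903e-03,  2.91996366e-05]), 'tcp_pos': array([124.0472331 , 535.51610689, 230.69128764]), 'ee_rot': array([-3.56940642e-01, -3.12073790e+00,  2.27566123e-03]), 'wrist_force': array([-0.73684423,  0.53778931, -0.22704375]), 'ft_torque': array([-0.03863943, -0.00732349,  0.00213126]), 'width': 0.9960759618044658}
side [[389.68338457   0.         256.70459686]
 [  0.         389.68338457 194.39851692]
 [  0.           0.           1.        ]] [398.24442056 835.65726167 588.17493474] [ 0.13878285 -1.50196988 -2.59374354] 0.9960734049479166 dict_keys(['img', 'depth', 'K', 'position', 'rotation'])
top [[390.38387872   0.         255.18463913]
 [  0.         390.38387872 195.02615192]
 [  0.           0.           1.        ]] [ 418.76490696   43.1853219  1272.423285  ] [ 0.077692   -0.08885095 -1.57801566] 0.9957733154296875 dict_keys(['img', 'depth', 'K', 'position', 'rotation'])
```

View pics/top0.png

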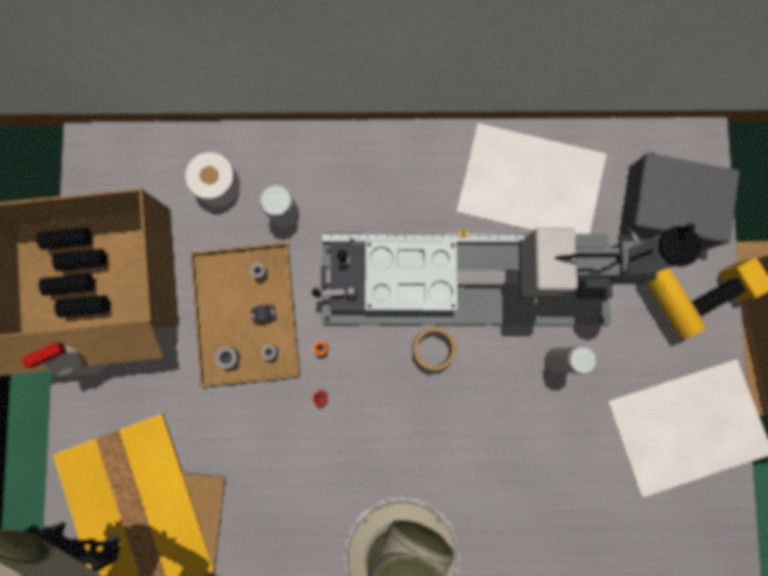

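View pics/side0.png

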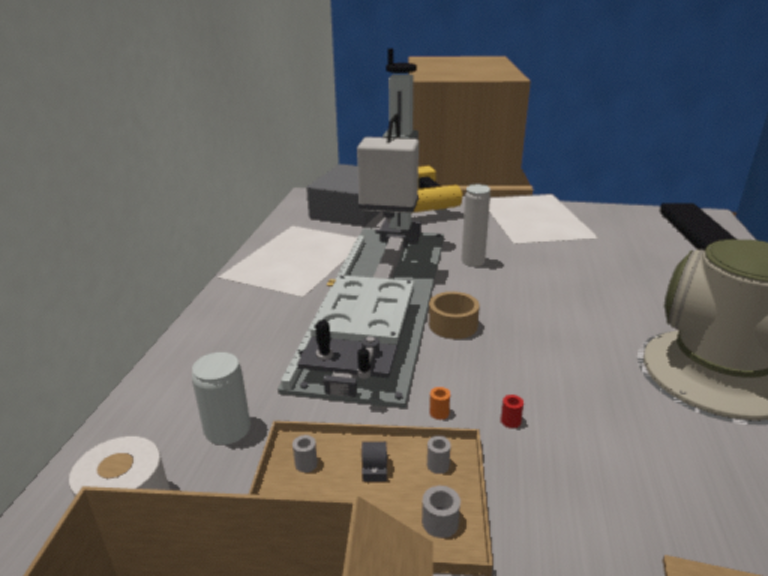

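The top view shows four parts in the tray: small bushes at about (258,271) and (268,352), a block at (263,314) and a big bush at (227,358). The nest is at (412,275), the clamp knob at (318,293) and the post at (342,257). The orange and red bushes at (320,349) and (320,398) aren't part of the job. Next I'll measure positions.

```bash
cat >> look.py <<'E'
from scipy.spatial.transform import Rotation as R
def world(d):
    K=d['K'];h,w=d['depth'].shape;v,u=np.mgrid[:h,:w]
    z=d['depth'].astype(float)
    p=np.stack([(u-K[0,2])/K[0,0]*z,-(v-K[1,2])/K[1,1]*z,-z],-1)
    return p@R.from_rotvec(d['rotation']).as_matrix().T+d['position']
def proj(d,P):
    c=(np.atleast_2d(P)-d['position'])@R.from_rotvec(d['rotation']).as_matrix()
    return np.stack([d['K'][0,2]+d['K'][0,0]*c[:,0]/-c[:,2],d['K'][1,2]-d['K'][1,1]*c[:,1]/-c[:,2]],-1)
def load(t): return pickle.load(open(f'pics/{t}.pkl','rb'))
E
python3 - <<'E'
from look import *
d=load('top0');W=world(d);s=load('side0');V=world(s)
def at(M,x,y): return M[int(y/1.5),int(x/1.5)].round(1)
print('top bench',at(W,300,450),at(W,500,400),at(W,250,230))
print('side bench',at(V,600,350),at(V,330,370+40))
for n,x,y in[('small',258,265),('blk',263,314),('big',227,358),('small',268,352),('nest',412,275),('post',342,257),('cknob',318,293),('mark',463,234),('tape',434,332),('spray',582,360),('orange',320,349),('trayTL',193,254),('TR',287,246),('BR',298,375)]: print(n,at(W,x,y))
# zmap picture of the top
z=W[...,2]; 
crop=slice(140,270),slice(110,430)
im=np.clip(z*2,0,255).astype(np.uint8)[crop]; cv2.imwrite('pics/z.png',cv2.resize(im,None,fx=2.4,fy=2.4,interpolation=0))
big=cv2.resize(d['img'][crop],None,fx=2.5,fy=2.5,interpolation=cv2.INTER_CUBIC); cv2.imwrite('pics/topcrop.png',big[...,::-1])
big=cv2.resize(s['img'][170:384,160:340],None,fx=2.8,fy=2.8,interpolation=cv2.INTER_CUBIC); cv2.imwrite('pics/sidecrop.png',big[...,::-1])
E
```

```text
top bench [219.5 212.3   0.4] [ 321.9 -215.4   -2.2] [696.7 327.8  -1.5]
side bench [176.9 -37.4  -1.8] [597.1 189.2   1.6]
small [612.6 297.8  42.6]
blk [507.3 286.8  43.3]
big [417.1 368.7  11.9]
small [429.1 282.2  13.1]
nest [584.5 -25.1  63.7]
post [615.4 115.4 112.3]
cknob [544.4 164.5 101.4]
mark [ 675.  -137.4   36.7]
tape [466.6 -72.4  36.7]
spray [ 405.6 -337.6  169.6]
orange [434.4 170.4  10.4]
trayTL [640.7 446.1  17.4]
TR [654.5 240.9  22.7]
BR [377.8 216.9  19.7]
```

View pics/z.png

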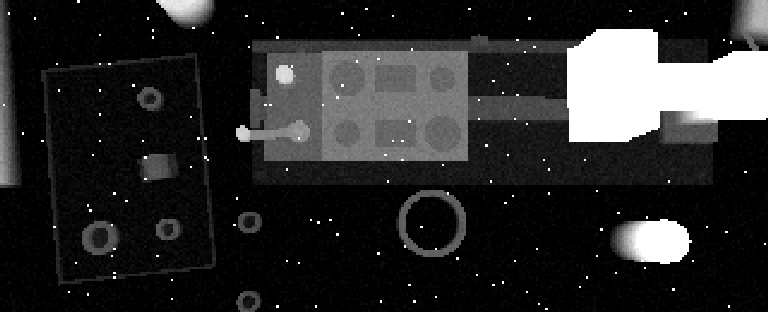

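View pics/topcrop.png

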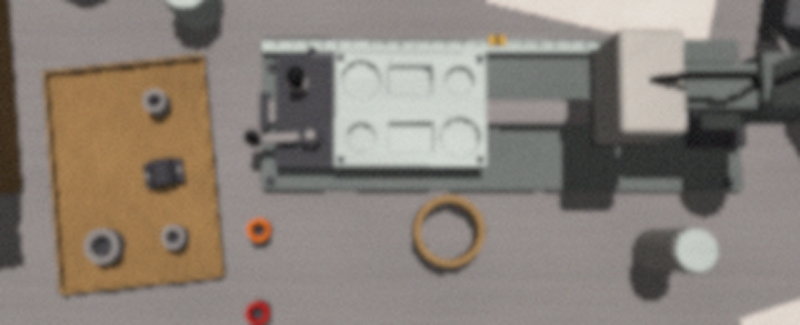

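View pics/sidecrop.png

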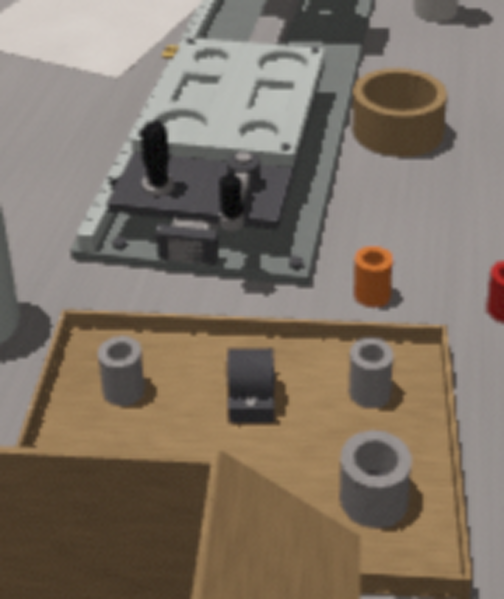

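```bash
cat > meas.py <<'E'
from look import *
from scipy import ndimage as ni
from scipy.optimize import least_squares
def plane_pts(W,box,z0,z1):
    x0,x1,y0,y1=box
    m=(W[...,0]>x0)&(W[...,0]<x1)&(W[...,1]>y0)&(W[...,1]<y1)&(W[...,2]>z0)&(W[...,2]<z1)
    return m
def clean(d):
    d=dict(d); z=d['depth']; md=cv2.medianBlur(z,3)
    bad=np.abs(z-md)>15; z=z.copy(); z[bad]=md[bad]; d['depth']=z; return d
E
python3 - <<'E'
from meas import *
for t in('top0','side0'):
    d=clean(load(t));W=world(d)
    print(t)
    # bench plane
    m=plane_pts(W,(250,400,-150,150),-15,15); print('bench z',np.median(W[m][:,2]))
    m=plane_pts(W,(380,640,230,430),-5,15)
    print(' tray floor z',np.median(W[m][:,2]))
    parts=plane_pts(W,(375,660,225,450),28,60)
    lab,n=ni.label(parts)
    for i in range(1,n+1):
        p=W[lab==i]
        if len(p)<15: continue
        zt=np.percentile(p[:,2],80)
        q=p[p[:,2]>zt-6]
        print('part',len(p),'zt',zt.round(1),'mean',q.mean(0).round(1),'med',np.median(q,0).round(1),'ext',np.ptp(q,0).round(1),'mid',((q.max(0)+q.min(0))/2).round(1))
    m=plane_pts(W,(480,720,-130,110),58.5,69)
    lab,n=ni.label(m);k=np.argmax(ni.sum(m,lab,range(1,n+1)))+1
    p=W[lab==k]; print('nest z',np.median(p[:,2]),len(p))
    r=cv2.minAreaRect(p[:,:2].astype(np.float32)); print('nest rect',r)
E
```

```text
top0
bench z -0.39348455044546427
 tray floor z 3.6895598521527972
part 60 zt 42.9 mean [598.6 299.1  41.7] med [599.5 298.1  42.1] ext [28.6 29.  10. ] mid [598.7 299.4  41.9]
part 110 zt 44.1 mean [507.3 289.3  42.6] med [507.2 289.4  42.2] ext [31.5 28.6 11.4] mid [507.5 289.   44. ]
part 57 zt 43.8 mean [425.9 273.5  41.9] med [425.8 270.8  41.8] ext [25.  25.6  7.2] mid [425.7 273.3  41.7]
part 119 zt 43.2 mean [415.3 363.   41.6] med [414.2 363.6  41.6] ext [40.5 42.   9. ] mid [415.6 362.4  41.8]
nest z 61.88405646111312 1708
nest rect ((583.7348022460938, -25.695098876953125), (189.21556091308594, 142.92247009277344), 89.46519470214844)
side0
bench z 0.6378724054343365
 tray floor z 4.86294713618247
part 211 zt 43.1 mean [601.5 303.6  41.8] med [601.5 304.2  42.2] ext [28.9 31.4  7.9] mid [601.3 302.1  41.1]
part 211 zt 42.7 mean [428.8 278.4  41.7] med [428.4 280.3  42.3] ext [28.  30.9  8.1] mid [429.  277.8  40.9]
part 255 zt 43.7 mean [509.6 298.1  42.1] med [509.1 299.5  42.5] ext [33.1 30.1  9.7] mid [509.8 294.6  42.5]
part 471 zt 42.9 mean [418.  367.6  41.8] med [417.5 368.8  42.3] ext [43.3 45.1  7.9] mid [418.3 365.5  40.9]
nest z 62.572801980261374 1501
nest rect ((585.8024291992188, -22.64586639404297), (197.96783447265625, 144.42877197265625), 89.34809112548828)
```

```bash
cat > fit.py <<'E'
from meas import *
from scipy.optimize import minimize
def hbush(D,d,base=4.):
    def h(x,y):
        r=np.hypot(x,y); return np.where(r<d/2,base+8,np.where(r<D/2,base+38,base))
    return h
def hblock(base=4.):
    def h(x,y):
        o=np.full(x.shape,base); inx=np.abs(x)<16
        o=np.where(inx&(np.abs(y)<25),base+16,o)
        c=base+23+np.sqrt(np.clip(17**2-y**2,0,None))
        return np.where(inx&(np.abs(y)<17),np.maximum(c,o),o)
    return h
POCK={'big1':(-36,-62,24),'block1':(-36,0,0),'small1':(-36,62,17),'small2':(36,-62,17),'block2':(36,0,0),'big2':(36,62,24)}
def hnest(x,y):
    o=np.full(x.shape,62.)
    for n,(a,b,r) in POCK.items():
        if r: o=np.where(np.hypot(x-a,y-b)<r,52,o)
        else: o=np.where((np.abs(x-a)<18)&(np.abs(y-b)<27),52,o)
    return o
def hknob(x,y): 
    return np.where(np.hypot(x,y)<9,103.,60.)
def rays(d,m):
    v,u=np.nonzero(m);K=d['K']
    out=[]
    p=np.stack([(u-K[0,2])/K[0,0],-(v-K[1,2])/K[1,1],-np.ones(len(u))],-1)
    return p@R.from_rotvec(d['rotation']).as_matrix().T
def cast(d,dirs,h,x,y,yaw,zlo,zhi,n):
    zs=np.linspace(zhi,zlo,n)
    t=(zs[None]-d['position'][2])/dirs[:,2:3]
    X=d['position'][0]+t*dirs[:,:1]-x;Y=d['position'][1]+t*dirs[:,1:2]-y
    c,s=np.cos(yaw),np.sin(yaw)
    hit=zs[None]<=h(c*X+s*Y,-s*X+c*Y)+1e-6
    i=np.argmax(hit,1); i=np.where(hit.any(1),i,n-1)
    return t[np.arange(len(i)),i]
def fit(d,h,x0,rad,zr,yaw0=0,useyaw=False,n=80,clip=8):
    d=clean(d);W=world(d)
    m=(np.hypot(W[...,0]-x0[0],W[...,1]-x0[1])<rad)&(W[...,2]>zr[0]-8)&(W[...,2]<zr[1]+8)
    dirs=rays(d,m);obs=d['depth'][m]
    def cost(p):
        yaw=p[3]/50 if useyaw else yaw0
        e=obs-cast(d,dirs,h,p[0],p[1],yaw,zr[0],zr[1],n)-p[2]
        return np.mean(np.minimum(np.abs(e),clip))
    best=None
    for dx in(-3,3):
        s0=np.array([x0[0]+dx,x0[1]+dx,0.,yaw0*50]); k=4 if useyaw else 3
        sim=np.vstack([s0[:k]]+[s0[:k]+4*np.eye(k)[i] for i in range(k)])
        r=minimize(cost,s0[:k],method='Nelder-Mead',options=dict(initial_simplex=sim,xatol=.05,fatol=1e-4,maxiter=300))
        if best is None or r.fun<best.fun: best=r
    p=best.x; return p[0],p[1],p[2],(p[3]/50 if useyaw else yaw0),best.fun,len(obs)
E
cat > f0.py <<'E'
from fit import *
import sys
for t in('top0','side0'):
    d=load(t);f=lambda *a,**k:print(t,np.round(fit(d,*a,**k),3))
    f(hbush(30,18),(599,299),35,(4,42)); f(hbush(30,18),(427,274),35,(4,42)); f(hbush(44,28),(416,363),40,(4,42))
    f(hblock(),(508,289),45,(4,44),useyaw=True)
    f(hnest,(584,-25),75,(52,62),useyaw=True,n=40)
E
time python3 f0.py
```

```text
top0 [5.99165e+02 2.99708e+02 4.95000e-01 0.00000e+00 1.98300e+00 3.55000e+02]
top0 [4.26257e+02 2.74060e+02 6.90000e-02 0.00000e+00 2.21500e+00 3.71000e+02]
top0 [4.15672e+02 3.63089e+02 2.20000e-01 0.00000e+00 2.02000e+00 4.84000e+02]
top0 [5.08268e+02 2.91079e+02 2.16000e-01 1.95000e-01 2.14300e+00 6.00000e+02]
top0 [ 5.83199e+02 -2.51070e+01  4.47000e-01 -9.00000e-03  1.89600e+00
  1.76300e+03]
side0 [602.201 301.165  -1.022   0.      1.088 814.   ]
side0 [429.048 275.478  -0.96    0.      1.067 813.   ]
side0 [ 4.18394e+02  3.64723e+02 -8.53000e-01  0.00000e+00  9.92000e-01
  1.37200e+03]
side0 [ 5.11267e+02  2.92979e+02 -1.02900e+00  1.90000e-01  1.06500e+00
  1.22000e+03]
side0 [ 5.86021e+02 -2.31400e+01 -1.13100e+00 -1.00000e-02  1.66400e+00
  1.32500e+03]
real	0m13.409s
user	0m11.584s
sys	0m0.354s
```

```bash
cat > go.py <<'E'
import sys,numpy as np
from rig import sense
from scipy.spatial.transform import Rotation as R
def show(tx=None,ty=None,tz=None,ang=None):
    s=sense();p=s['tcp_pos'];M=R.from_rotvec(s['ee_rot']).as_matrix()
    a=np.degrees(np.arctan2(M[1,1],M[0,1]))
    print('t %.2f'%s['clock'],'tcp',p.round(1),'jaw ang %.2f'%a,'tilt %.3f'%np.degrees(np.arccos(-M[2,2])),'F',s['wrist_force'].round(1),'w %.3f'%s['width'],'j',s['joint_positions'].round(2))
    if tx is not None:
        d=np.array([tx,ty,tz])-p; print('delta tool units (present axes)',(M.T@d/20).round(2),end=' ')
        if ang is not None:
            t=np.radians(a-ang); print('twist units %.2f'%(t/.15)); r=np.radians(ang)
            y=np.array([np.cos(r),np.sin(r),0]);x=np.array([-np.sin(r),np.cos(r),0])*1.0
            print('delta in target axes', (np.array([d@np.cross(y,[0,0,-1]),d@y,-d[2]])/20).round(2))
if __name__=='__main__': show(*map(float,sys.argv[1:]))
E
python3 - <<'E'
from look import *
W=world(load('top0'))
for nm,b,z in[('drinks',(640,760,230,360),100),('spray',(350,480,-400,-250),150),('head',(450,700,-300,-80),140),('post',(580,660,80,150),95),('cknob',(500,580,140,200),92)]:
    m=(W[...,0]>b[0])&(W[...,0]<b[1])&(W[...,1]>b[2])&(W[...,1]<b[3])&(W[...,2]>z)&(W[...,2]<260)
    p=W[m]; print(nm,len(p),p.mean(0).round(1),np.percentile(p,3,0).round(1),np.percentile(p,97,0).round(1))
E
python3 go.py 600.7 300.4 231 -0.54
```

```text
drinks 296 [728.5 252.9 113.6] [701.8 231.4 103.2] [757.3 276.2 118.5]
spray 279 [ 405.4 -335.7  167.2] [ 383.2 -359.3  154. ] [ 427.9 -314.9  172.8]
head 485 [ 569.2 -235.8  206.9] [ 525.5 -284.6  159.1] [ 630.  -227.9  256.8]
post 44 [618.7 116.1 107.3] [609.8 106.9 100.9] [628.6 124.9 111.9]
cknob 29 [545.2 169.2 101.8] [538.4 161.8  97.7] [553.6 176.5 105.4]
t 0.10 tcp [124.1 535.5 230.8] jaw ang 76.95 tilt 0.075 F [-0.3  0.2 -0.3] w 0.997 j [ 1.13  0.38  1.3  -0.    1.46 -0.22]
delta tool units (present axes) [-2.587e+01 -6.070e+00 -1.000e-02] twist units 9.02
delta in target axes [-1.153e+01  2.394e+01 -1.000e-02]
```

Emit:
play_rows(plan=[[0, 0, 0, 1, 0.3], [0, 0, 0, 1, 0.3], [0, 0, 0, 1, 0.3], [0, 0, 0, 1, 0.3], [0, 0, 0, 1, 0.3], [0, 0, 0, 1, 0.3], [0, 0, 0, 1, 0.3], [0, 0, 0, 1, 0.3]], squeeze=40)

```text
clock: 0.9
tcp_pos: [124.1, 535.6, 230.9]
ee_rot: [2.064, 2.368, -0.001]
wrist_force: [-0.3, -0.4, 0.4]
width: 0.651
```

Emit:
play_rows(plan=[[0, 0, 0, 1, 0.3], [-0.48, 1, 0, 0, 0.3], [-0.48, 1, 0, 0, 0.3], [-0.48, 1, 0, 0, 0.3], [-0.48, 1, 0, 0, 0.3], [-0.48, 1, 0, 0, 0.3], [-0.48, 1, 0, 0, 0.3], [-0.48, 1, 0, 0, 0.3]])

```text
clock: 1.7
tcp_pos: [264.4, 467.0, 231.0]
ee_rot: [2.229, 2.214, -0.001]
wrist_force: [-0.4, -1.0, -0.5]
width: 0.646
```

Emit:
play_rows(plan=[[-0.48, 1, 0, 0, 0.3], [-0.48, 1, 0, 0, 0.3], [-0.48, 1, 0, 0, 0.3], [-0.48, 1, 0, 0, 0.3], [-0.48, 1, 0, 0, 0.3], [-0.48, 1, 0, 0, 0.3], [-0.48, 1, 0, 0, 0.3], [-0.48, 1, 0, 0, 0.3]])

```text
clock: 2.5
tcp_pos: [423.9, 389.1, 230.9]
ee_rot: [-2.229, -2.213, 0.001]
wrist_force: [0.3, 0.0, -0.7]
width: 0.651
```

Emit:
play_rows(plan=[[-0.48, 1, 0.5, 0, 0.3], [-0.48, 1, 0.5, 0, 0.3], [-0.48, 1, 0.5, 0, 0.3], [-0.48, 1, 0.5, 0, 0.3], [-0.48, 1, 0.5, 0, 0.3], [-0.48, 1, 0.5, 0, 0.3], [-0.48, 1, 0.5, 0, 0.3], [0, 0.5, 0.5, 0, 0.3]])

```text
clock: 3.3
tcp_pos: [574.9, 319.9, 150.2]
ee_rot: [2.231, 2.211, -0.0]
wrist_force: [-1.0, 1.2, -0.5]
width: 0.649
```

```bash
python3 go.py 600.7 300.4 18 -0.54
```

```text
t 3.30 tcp [574.9 319.9 150.2] jaw ang -0.51 tilt 0.015 F [-1.   1.2 -0.5] w 0.649 j [ 0.33  0.63  1.1  -0.    1.42  0.34]
delta tool units (present axes) [-0.96  1.3   6.61] twist units 0.00
delta in target axes [-0.96  1.3   6.61]
```

Emit:
play_rows(plan=[[-0.48, 0.65, 0.8, 0, 0.3], [-0.48, 0.65, 0.8, 0, 0.3], [0, 0, 1, 0, 0.3], [0, 0, 1, 0, 0.3], [0, 0, 1, 0, 0.3], [0, 0, 1, 0, 0.3], [0, 0, 1, 0, 0.3], [0, 0, 0, 0, 0.3]])

```text
clock: 4.1
tcp_pos: [597.1, 301.2, 15.7]
ee_rot: [-2.227, -2.212, 0.009]
wrist_force: [0.5, -0.5, -0.5]
width: 0.648
```

```bash
python3 go.py 600.7 300.4 18 -0.54; python3 -c "
from look import *
cap('side','s1');cap('top','t1')
d=load('s1');cv2.imwrite('pics/s1c.png',cv2.resize(d['img'][150:384,130:360],None,fx=2.5,fy=2.5)[...,::-1])"
```

```text
t 4.10 tcp [597.1 301.2  15.7] jaw ang -0.40 tilt 0.352 F [ 0.5 -0.5 -0.5] w 0.648 j [ 0.29  0.79  1.2  -0.    1.16  0.3 ]
delta tool units (present axes) [-0.04  0.18 -0.11] twist units 0.02
delta in target axes [-0.04  0.18 -0.11]
```

View pics/s1c.png

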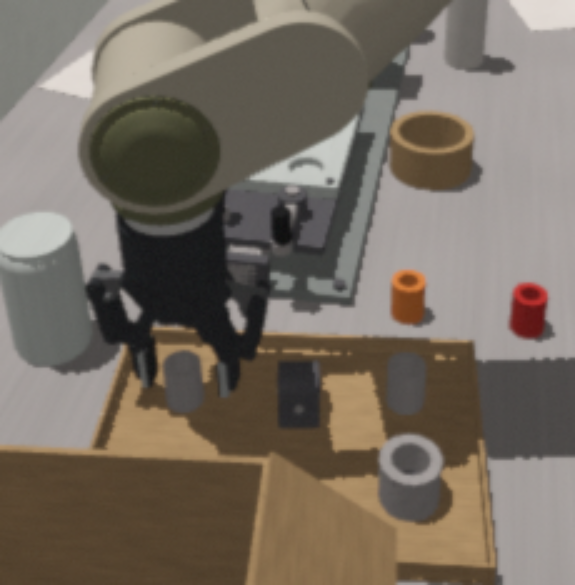

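The fingers straddle small bush A, at about (185,380) in the crop. The drinks can is clear of the hand. I'll close the grip.

Emit:
play_rows(plan=[[0, 0.18, -0.1, 0, 0], [0, 0, 0, 0, -0.5], [0, 0, 0, 0, -0.8], [0, 0, 0, 0, -0.8], [0, 0, 0, 0, -0.8], [0, 0, 0, 0, -0.8]], squeeze=30)

```text
clock: 4.8
tcp_pos: [603.3, 302.2, 23.0]
ee_rot: [2.228, 2.212, 0.005]
wrist_force: [1.5, -0.0, 6.1]
width: 0.337
```

```bash
python3 go.py 600.7 300.4 18 -0.54
```

```text
t 4.80 tcp [603.3 302.2  23. ] jaw ang -0.40 tilt 0.213 F [ 1.5 -0.   6.1] w 0.337 j [ 0.29  0.78  1.18 -0.    1.17  0.3 ]
delta tool units (present axes) [-0.09 -0.13  0.25] twist units 0.02
delta in target axes [-0.09 -0.13  0.25]
```

Emit:
play_rows(plan=[[0, 0, 0, 0, -0.8], [0, 0, 0, 0, -0.8]])

```text
clock: 5.0
tcp_pos: [603.3, 302.2, 23.0]
ee_rot: [2.228, 2.212, 0.005]
wrist_force: [0.9, 0.0, 6.4]
width: 0.34
```

```bash
python3 go.py 600.7 300.4 18 89.46
```

```text
t 5.00 tcp [603.3 302.2  23. ] jaw ang -0.40 tilt 0.218 F [0.9 0.  6.4] w 0.340 j [ 0.29  0.78  1.18 -0.    1.17  0.3 ]
delta tool units (present axes) [-0.09 -0.13  0.25] twist units -10.46
delta in target axes [ 0.13 -0.09  0.25]
```

Emit:
play_rows(plan=[[0, 0, 0, 0, 0.3], [0, 0, 0, 0, 0.3], [0, 0, -0.5, 0, 0.3], [0, 0, -1, 0, 0.3], [0, 0, -1, -1, 0.3], [0, 0, 0, -1, 0.3], [0, 0, 0, -1, 0.3], [0, 0, 0, -1, 0.3]])

```text
clock: 5.8
tcp_pos: [602.2, 302.1, 72.2]
ee_rot: [1.467, 2.778, 0.001]
wrist_force: [-0.1, 0.1, 0.1]
width: 0.655
```

Emit:
play_rows(plan=[[0, 0, 0, -1, 0.3], [0, 0, 0, -1, 0.3], [0, 0, 0, -1, 0.3], [0, 0, 0, -1, 0.3], [0, 0, 0, -1, 0.3], [0, 0, 0, -1, 0.3], [0, 0, 0, -0.47, 0.3], [0, 0, 0, 0, 0.3]])

```text
clock: 6.6
tcp_pos: [602.2, 302.1, 71.9]
ee_rot: [0.011, 3.141, 0.0]
wrist_force: [-0.3, 0.4, -0.1]
width: 0.65
```

```bash
python3 go.py 603.3 302.2 20 89.46; python3 -c "
from fit import *
d=cap('side','s2');print(fit(d,hbush(30,18),(602,301),35,(4,42)))
d=load('s2');cv2.imwrite('pics/s2c.png',cv2.resize(d['img'][150:384,130:360],None,fx=2.5,fy=2.5)[...,::-1])"
```

```text
t 6.60 tcp [602.2 302.1  71.9] jaw ang 89.61 tilt 0.023 F [-0.3  0.4 -0.1] w 0.650 j [ 0.29  0.73  1.14  0.    1.27 -1.27]
delta tool units (present axes) [-0.05  0.01  2.6 ] twist units 0.02
delta in target axes [-0.05  0.01  2.6 ]
(np.float64(604.4921645348538), np.float64(301.0176074208293), np.float64(-0.9278616664426194), 0, np.float64(1.0880360191324578), 793)
```

View pics/s2c.png

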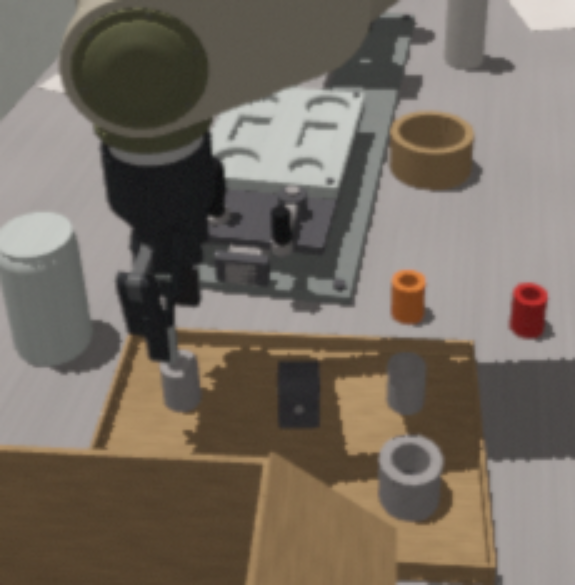

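Emit:
play_rows(plan=[[0, 0, 0.9, 0, 0.3], [0, 0, 0.9, 0, 0.3], [0, 0, 0.7, 0, 0.3], [0, 0, 0, 0, -0.8], [0, 0, 0, 0, -0.8], [0, 0, 0, 0, -0.8], [0, 0, 0, 0, -0.8], [0, 0, 0, 0, -0.8]])

```text
clock: 7.45
tcp_pos: [602.3, 302.1, 21.8]
ee_rot: [0.012, 3.141, 0.0]
wrist_force: [-0.6, 0.1, -1.2]
width: 0.333
```

```bash
python3 go.py 603.3 302.2 20 89.46
```

```text
t 7.45 tcp [602.3 302.1  21.8] jaw ang 89.57 tilt 0.040 F [-0.6  0.1 -1.2] w 0.333 j [ 0.29  0.79  1.18  0.    1.17 -1.27]
delta tool units (present axes) [-0.05  0.01  0.09] twist units 0.01
delta in target axes [-0.05  0.01  0.09]
```

Emit:
play_rows(plan=[[0, 0, 0, 0, 0.3], [0, 0, 0, 0, 0.3], [0, 0, 0, 0, 0.3], [0, 0, -0.5, 0, 0.3], [0, 0, -1, 0, 0.3], [0, 0, -1, 0, 0.3], [0, 0, 0, 0, 0.3]])

```text
clock: 8.15
tcp_pos: [603.6, 302.5, 75.0]
ee_rot: [0.011, 3.136, 0.003]
wrist_force: [-0.8, 0.3, -1.3]
width: 0.651
```

```bash
python3 go.py 603.3 302.2 20 89.46; python3 -c "
from fit import *
d=cap('side','s2');print(fit(d,hbush(30,18),(602,301),35,(4,42)))"
```

```text
t 8.15 tcp [603.6 302.5  75. ] jaw ang 89.59 tilt 0.355 F [-0.8  0.3 -1.3] w 0.651 j [ 0.29  0.73  1.13 -0.    1.27 -1.27]
delta tool units (present axes) [ 0.03 -0.02  2.75] twist units 0.02
delta in target axes [ 0.02 -0.02  2.75]
(np.float64(604.5354419261902), np.float64(302.0881678672909), np.float64(-0.9486076866929736), 0, np.float64(1.0552835574942014), 804)
```

Emit:
play_rows(plan=[[-0.05, 0, 0.9, 0, 0.2], [0, 0, 0.9, 0, 0.2], [0, 0, 0.8, 0, 0.2], [0, 0, 0, 0, 0.1], [0, 0, 0, 0, -0.8], [0, 0, 0, 0, -0.8], [0, 0, 0, 0, -0.8], [0, 0, 0, 0, -0.8]], squeeze=60)

```text
clock: 9.0
tcp_pos: [603.3, 302.1, 19.8]
ee_rot: [0.011, 3.141, 0.0]
wrist_force: [-0.3, 0.9, -1.3]
width: 0.332
```

```bash
python3 go.py 603.3 302.2 20 -0.54
```

```text
t 9.00 tcp [603.3 302.1  19.8] jaw ang 89.59 tilt 0.037 F [-0.3  0.9 -1.3] w 0.332 j [ 0.29  0.79  1.18 -0.    1.17 -1.27]
delta tool units (present axes) [-0.    0.01 -0.01] twist units 10.49
delta in target axes [ 0.01  0.   -0.01]
```

Emit:
play_rows(plan=[[0, 0, -0.5, 0, -0.8], [0, 0, -1, 0, -0.8], [0, 0, -1, 0, -0.8], [0, 0, -1, 1, -0.8], [0, 0, -1, 1, -0.8], [0, 0, -1, 1, -0.8], [0, 0, -1, 1, -0.8], [0, 0, 0, 1, -0.8]])

```text
clock: 9.8
tcp_pos: [604.3, 302.4, 153.7]
ee_rot: [1.168, 2.911, 0.006]
wrist_force: [0.2, 0.2, -1.7]
width: 0.33
```

Emit:
play_rows(plan=[[0, 0, 0, 1, -0.8], [0, 0, 0, 1, -0.8], [0, 0, 0, 1, -0.8], [0, 0, 0, 1, -0.8], [0, 0, 0, 1, -0.8], [0, 0, 0, 0.49, -0.8], [-1, 0.05, 0, 0, -0.8], [-1, 0.05, 0, 0, -0.8]])

```text
clock: 10.6
tcp_pos: [604.7, 261.1, 149.9]
ee_rot: [2.229, 2.213, 0.0]
wrist_force: [0.3, 0.5, -0.4]
width: 0.328
```

Emit:
play_rows(plan=[[-1, 0.05, 0, 0, -0.8], [-1, 0.05, 0, 0, -0.8], [-1, 0.05, 0, 0, -0.8], [-1, 0.05, 0, 0, -0.8], [-1, 0.05, 0, 0, -0.8], [-1, 0.05, 0, 0, -0.8], [-1, 0.05, 0, 0, -0.8], [-1, 0.05, 0, 0, -0.8]])

```text
clock: 11.4
tcp_pos: [611.0, 100.1, 150.0]
ee_rot: [2.231, 2.211, 0.0]
wrist_force: [-0.3, -0.9, -1.4]
width: 0.326
```

Emit:
play_rows(plan=[[-1, 0.05, 0, 0, -0.8], [-1, 0.05, 0, 0, -0.8], [-1, 0.05, 0, 0, -0.8], [-1, 0.05, 0, 0, -0.8], [-1, 0.05, 0, 0, -0.8], [-1, 0.05, 0, 0, -0.8], [-1, 0.05, 0, 0, -0.8], [-1, 0.05, 0, 0, -0.8]])

```text
clock: 12.2
tcp_pos: [617.1, -59.9, 150.1]
ee_rot: [2.231, 2.211, 0.0]
wrist_force: [0.2, 0.6, -1.0]
width: 0.327
```

```bash
python3 go.py 620.3 -85.5 68 -0.54
```

```text
t 12.20 tcp [617.1 -59.9 150.1] jaw ang -0.51 tilt 0.038 F [ 0.2  0.6 -1. ] w 0.327 j [-0.29  0.57  1.22 -0.    1.35 -0.28]
delta tool units (present axes) [-1.28  0.17  4.1 ] twist units 0.00
delta in target axes [-1.28  0.17  4.1 ]
```

Emit:
play_rows(plan=[[-0.64, 0.08, 0, 0, -0.8], [-0.64, 0.09, 0.5, 0, -0.8], [0, 0, 0.9, 0, -0.8], [0, 0, 0.9, 0, -0.8], [0, 0, 0.7, 0, -0.8], [0, 0, 0, 0, -0.8], [0, 0, 0, 0, -0.8]])

```text
clock: 12.9
tcp_pos: [620.7, -83.9, 89.3]
ee_rot: [-2.232, -2.211, 0.0]
wrist_force: [-0.1, 0.4, -0.9]
width: 0.329
```

```bash
python3 go.py 620.3 -85.5 68 -0.54;  python3 -c "
from look import *
d=cap('side','s3');cap('top','t3')
cv2.imwrite('pics/s3c.png',cv2.resize(d['img'][110:270,150:350],None,fx=3.5,fy=3.5,interpolation=2)[...,::-1])"
```

```text
t 12.90 tcp [620.7 -83.9  89.3] jaw ang -0.55 tilt 0.015 F [-0.1  0.4 -0.9] w 0.329 j [-0.32  0.64  1.28  0.    1.23 -0.31]
delta tool units (present axes) [-0.08 -0.02  1.07] twist units -0.00
delta in target axes [-0.08 -0.02  1.07]
```

View pics/s3c.png

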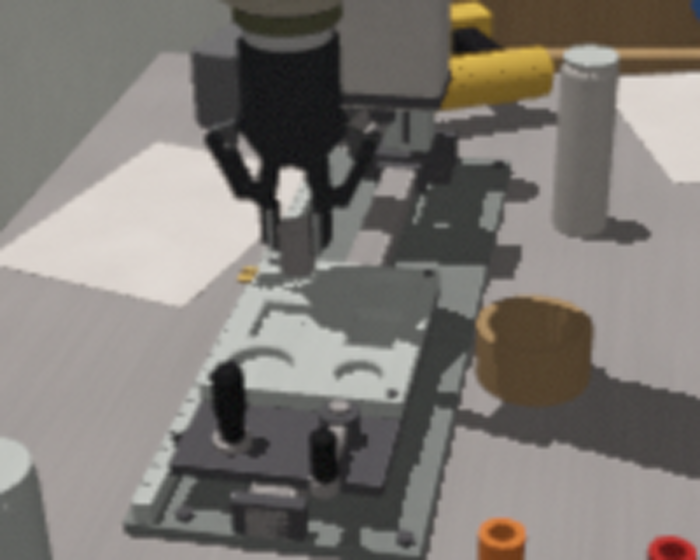

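The bush is still held and hangs over the far, head-end pocket, at about (297,250). I'll insert it.

Emit:
play_rows(plan=[[-0.08, -0.02, 0.4, 0, -0.8], [0, 0, 0.25, 0, -0.8], [0, 0, 0.15, 0, -0.8], [0, 0, 0.15, 0, -0.8], [0, 0, 0.1, 0, -0.8], [0, 0, 0, 0, -0.8], [0, 0, 0, 0, -0.8]])

```text
clock: 13.7
tcp_pos: [620.4, -85.4, 68.4]
ee_rot: [2.232, 2.21, 0.0]
wrist_force: [-0.6, -0.4, -1.6]
width: 0.329
```

```bash
python3 go.py 620.3 -85.5 68 -0.54
```

```text
t 13.70 tcp [620.4 -85.4  68.4] jaw ang -0.57 tilt 0.007 F [-0.6 -0.4 -1.6] w 0.329 j [-0.33  0.66  1.3  -0.    1.18 -0.32]
delta tool units (present axes) [-0.01 -0.    0.02] twist units -0.00
delta in target axes [-0.01 -0.    0.02]
```

Emit:
play_rows(plan=[[0, 0, 0, 0, -0.2], [0, 0, 0, 0, 0], [0, 0, 0, 0, 0], [0, 0, -0.5, 0, 0], [0, 0, -1, 0, 0], [0, 0, -1, 0, 0.2], [0, 0, -1, 0, 0.2], [0.5, -0.5, -0.5, 0, 0.2]])

```text
clock: 14.5
tcp_pos: [611.3, -76.0, 150.6]
ee_rot: [2.231, 2.206, 0.003]
wrist_force: [0.4, -0.9, 0.3]
width: 0.593
```

```bash
python3 go.py 428 275.6 150 -0.54
python3 - <<'E'
from fit import *
s=cap('side','s4');cap('top','t4')
O=np.array([1.2,0])
for n,h,x0,r,zr,k in[('small placed',hbush(30,18,52.),(621,-85),24,(62,90),{}),('smallB',hbush(30,18),(429,275),35,(4,42),{}),('big',hbush(44,28),(418,364),40,(4,42),{}),('block',hblock(),(511,293),45,(4,44),dict(useyaw=True))]:
    f=fit(s,h,x0,r,zr,**k); print(n,np.round(np.array(f)-[1.2,0,0,0,0,0],3))
cv2.imwrite('pics/s4c.png',cv2.resize(s['img'][110:270,150:350],None,fx=3.5,fy=3.5,interpolation=2)[...,::-1])
E
```

```text
t 14.50 tcp [611.3 -76.  150.6] jaw ang -0.64 tilt 0.233 F [ 0.4 -0.9  0.3] w 0.593 j [-0.32  0.56  1.24 -0.    1.34 -0.3 ]
delta tool units (present axes) [17.48 -9.36 -0.03] twist units -0.01
delta in target axes [17.49 -9.33  0.03]
small placed [620.015 -85.966  -1.44    0.      1.712 189.   ]
smallB [427.786 275.443  -1.054   0.      1.044 824.   ]
big [ 4.17086e+02  3.64765e+02 -8.77000e-01  0.00000e+00  9.68000e-01
  1.35600e+03]
block [ 5.09758e+02  2.92910e+02 -9.05000e-01  1.79000e-01  1.01800e+00
  1.25500e+03]
```

View pics/s4c.png

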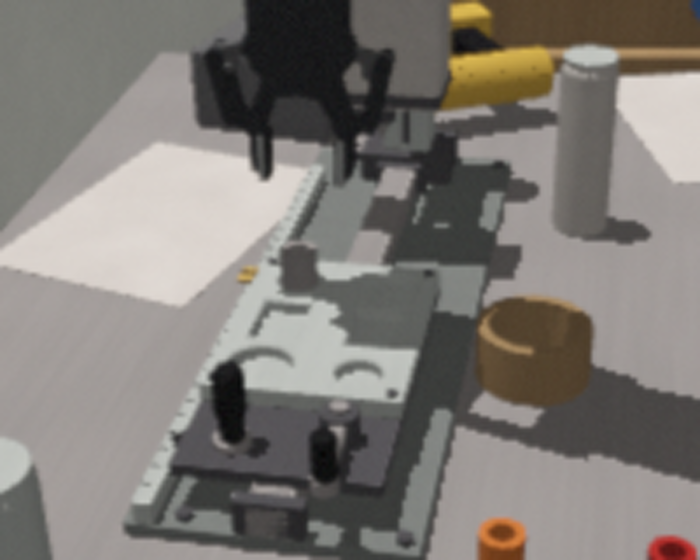

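The first bush is seated. Next is small bush B.

Emit:
play_rows(plan=[[0.98, -0.52, 0, 0, 0.2], [0.98, -0.52, 0, 0, 0.2], [0.98, -0.52, 0, 0, 0.2], [0.98, -0.52, 0, 0, 0.2], [0.98, -0.52, 0, 0, 0.2], [0.98, -0.52, 0, 0, 0.2], [0.98, -0.52, 0, 0, 0.2], [0.98, -0.52, 0, 0, 0.2]])

```text
clock: 15.4
tcp_pos: [527.6, 83.3, 147.5]
ee_rot: [-2.231, -2.21, 0.002]
wrist_force: [0.2, 0.4, -0.2]
width: 0.6
```

Emit:
play_rows(plan=[[0.98, -0.52, 0, 0, 0.2], [0.98, -0.52, 0, 0, 0.2], [0.98, -0.52, 0, 0, 0.2], [0.98, -0.52, 0, 0, 0.2], [0.98, -0.52, 0, 0, 0.2], [0.98, -0.52, 0, 0, 0.2], [0.98, -0.52, 0, 0, 0.2], [0.98, -0.52, 0.5, 0, 0.2]])

```text
clock: 16.2
tcp_pos: [446.5, 240.9, 138.3]
ee_rot: [2.232, 2.21, 0.001]
wrist_force: [0.3, -0.2, 0.1]
width: 0.597
```

Emit:
play_rows(plan=[[0.8, -0.52, 0.5, 0, 0.2], [0.3, -0.4, 1, 0, 0.2], [0, 0, 1, 0, 0.2], [0, 0, 0, 0, 0.2]])

```text
clock: 16.6
tcp_pos: [426.9, 261.9, 85.9]
ee_rot: [-2.23, -2.209, 0.008]
wrist_force: [0.9, 0.1, 0.0]
width: 0.599
```

```bash
python3 go.py 427.9 275.5 19 -0.54
```

```text
t 16.60 tcp [426.9 261.9  85.9] jaw ang -0.53 tilt 0.338 F [0.9 0.1 0. ] w 0.599 j [ 0.31  0.46  1.64 -0.    1.04  0.32]
delta tool units (present axes) [0.69 0.06 3.34] twist units 0.00
delta in target axes [0.68 0.04 3.34]
```

Emit:
play_rows(plan=[[0.68, 0.05, 0, 0, 0.2], [0, 0, 1, 0, 0.2], [0, 0, 1, 0, 0.2], [0, 0, 0.9, 0, 0.2], [0, 0, 0.4, 0, 0.2], [0, 0, 0, 0, 0.2]])

```text
clock: 17.2
tcp_pos: [430.2, 276.1, 22.2]
ee_rot: [-2.232, -2.21, 0.001]
wrist_force: [0.1, -0.1, 0.6]
width: 0.604
```

```bash
python3 go.py 427.9 275.5 19 -0.54
```

```text
t 17.20 tcp [430.2 276.1  22.2] jaw ang -0.57 tilt 0.029 F [ 0.1 -0.1  0.6] w 0.604 j [0.34 0.57 1.68 0.   0.89 0.35]
delta tool units (present axes) [-0.03 -0.11  0.16] twist units -0.00
delta in target axes [-0.03 -0.12  0.16]
```

Emit:
play_rows(plan=[[-0.03, -0.11, 0.12, 0, 0.2], [0, 0, 0, 0, -0.3], [0, 0, 0, 0, -0.8], [0, 0, 0, 0, -0.8], [0, 0, 0, 0, -0.8], [0, 0, 0, 0, -0.8], [0, 0, 0, 0, -0.8]])

```text
clock: 17.9
tcp_pos: [428.1, 275.3, 20.9]
ee_rot: [2.232, 2.21, 0.002]
wrist_force: [-1.2, -0.3, 5.3]
width: 0.328
```

```bash
python3 go.py 549.5 39.1 150 -0.54
```

```text
t 17.90 tcp [428.1 275.3  20.9] jaw ang -0.58 tilt 0.072 F [-1.2 -0.3  5.3] w 0.328 j [0.34 0.57 1.69 0.   0.88 0.35]
delta tool units (present axes) [-11.75   6.19  -6.45] twist units -0.00
delta in target axes [-11.75   6.18  -6.45]
```

Emit:
play_rows(plan=[[0, 0, -0.5, 0, -0.8], [0, 0, -1, 0, -0.8], [0, 0, -1, 0, -0.8], [0, 0, -1, 0, -0.8], [-0.5, 0.3, -1, 0, -0.8], [-0.98, 0.515, -1, 0, -0.8], [-0.98, 0.515, -1, 0, -0.8], [-0.98, 0.515, 0, 0, -0.8]])

```text
clock: 18.7
tcp_pos: [465.4, 205.5, 153.3]
ee_rot: [2.23, 2.208, 0.007]
wrist_force: [-0.2, 0.3, -1.6]
width: 0.33
```

Emit:
play_rows(plan=[[-0.98, 0.515, 0, 0, -0.8], [-0.98, 0.515, 0, 0, -0.8], [-0.98, 0.515, 0, 0, -0.8], [-0.98, 0.515, 0, 0, -0.8], [-0.98, 0.515, 0, 0, -0.8], [-0.98, 0.515, 0, 0, -0.8], [-0.98, 0.515, 0, 0, -0.8], [-0.98, 0.515, 0, 0, -0.8]])

```text
clock: 19.5
tcp_pos: [545.2, 47.5, 150.8]
ee_rot: [2.232, 2.21, 0.001]
wrist_force: [0.5, 0.1, -1.4]
width: 0.329
```

Emit:
play_rows(plan=[[-0.46, 0.25, 0, 0, -0.8], [0, 0, 1, 0, -0.8], [0, 0, 1, 0, -0.8], [0, 0, 0.8, 0, -0.8], [0, 0, 0, 0, -0.8], [0, 0, 0, 0, -0.8]])

```text
clock: 20.1
tcp_pos: [550.0, 39.4, 94.7]
ee_rot: [2.232, 2.21, 0.0]
wrist_force: [0.2, -0.4, 0.0]
width: 0.33
```

```bash
python3 go.py 549.5 39.1 69 -0.54;  python3 -c "
from look import *
d=cap('side','s5')
cv2.imwrite('pics/s5c.png',cv2.resize(d['img'][110:270,150:350],None,fx=3.5,fy=3.5,interpolation=2)[...,::-1])"
```

```text
t 20.10 tcp [550.   39.4  94.7] jaw ang -0.56 tilt 0.024 F [ 0.2 -0.4  0. ] w 0.330 j [-0.14  0.52  1.5   0.    1.12 -0.13]
delta tool units (present axes) [-0.02 -0.02  1.28] twist units -0.00
delta in target axes [-0.02 -0.02  1.28]
```

View pics/s5c.png

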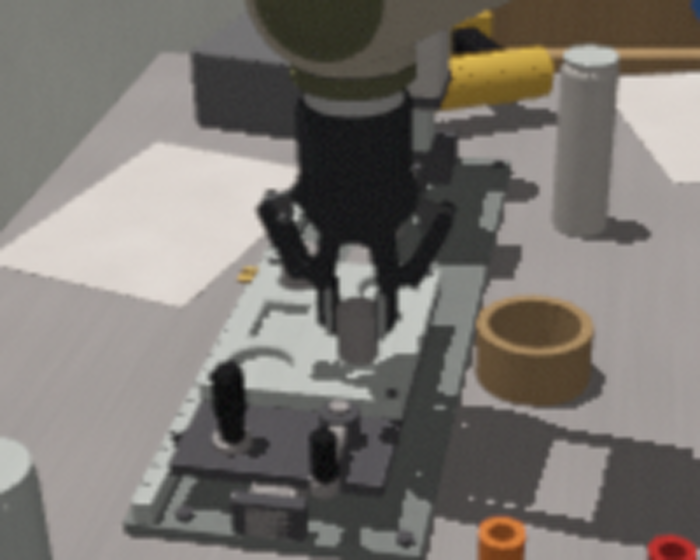

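Small bush B hangs over the robot-side, tail-end pocket, at about (357,345). I'll insert it.

Emit:
play_rows(plan=[[-0.02, -0.02, 0.6, 0, -0.8], [0, 0, 0.25, 0, -0.8], [0, 0, 0.15, 0, -0.8], [0, 0, 0.15, 0, -0.8], [0, 0, 0.1, 0, -0.8], [0, 0, 0, 0, -0.8], [0, 0, 0, 0, -0.8]])

```text
clock: 20.85
tcp_pos: [549.5, 38.7, 69.0]
ee_rot: [2.232, 2.21, 0.0]
wrist_force: [-0.7, -0.2, -0.8]
width: 0.331
```

```bash
python3 go.py 549.5 39.1 69 -0.54
```

```text
t 20.85 tcp [549.5  38.7  69. ] jaw ang -0.58 tilt 0.013 F [-0.7 -0.2 -0.8] w 0.331 j [-0.14  0.55  1.53  0.    1.06 -0.13]
delta tool units (present axes) [ 0.02 -0.   -0.  ] twist units -0.00
delta in target axes [ 0.02 -0.   -0.  ]
```

Emit:
play_rows(plan=[[0, 0, 0, 0, -0.2], [0, 0, 0, 0, 0], [0, 0, 0, 0, 0], [0, 0, -0.5, 0, 0], [0, 0, -1, 0, 0], [0, 0, -1, 0, 0.2], [0, 0, -1, 0, 0.4], [0, 0, -0.5, 0, 0.6]])

```text
clock: 21.65
tcp_pos: [550.0, 38.7, 151.3]
ee_rot: [2.231, 2.209, 0.003]
wrist_force: [-0.1, 0.5, -0.8]
width: 0.799
```

```bash
python3 go.py 417.1 364.8 150 -0.54
python3 - <<'E'
from fit import *
s=cap('side','s6');cap('top','t6')
for n,h,x0,r,zr,k in[('small placed',hbush(30,18,52.),(621,-85),24,(62,90),{}),('small placed2',hbush(30,18,52.),(549.5,39),24,(62,90),{}),('big',hbush(44,28),(418,364),40,(4,42),{}),('block',hblock(),(511,293),45,(4,44),dict(useyaw=True))]:
    f=fit(s,h,x0,r,zr,**k); print(n,np.round(np.array(f)-[1.2,0,0,0,0,0],3))
E
```

```text
t 21.65 tcp [550.   38.7 151.3] jaw ang -0.57 tilt 0.183 F [-0.1  0.5 -0.8] w 0.799 j [-0.14  0.45  1.43  0.    1.26 -0.13]
delta tool units (present axes) [16.24 -6.81  0.04] twist units -0.00
delta in target axes [16.24 -6.8   0.06]
small placed [620.184 -85.855  -1.148   0.      1.929 176.   ]
small placed2 [549.218  38.317  -1.174   0.      1.482 251.   ]
big [ 4.17186e+02  3.64743e+02 -9.64000e-01  0.00000e+00  1.01100e+00
  1.36300e+03]
block [ 5.09508e+02  2.92797e+02 -9.47000e-01  1.68000e-01  1.08700e+00
  1.25800e+03]
```

Emit:
play_rows(plan=[[1, -0.42, 0, 0, 0.4], [1, -0.42, 0, 0, 0.4], [1, -0.42, 0, 0, 0.4], [1, -0.42, 0, 0, 0.4], [1, -0.42, 0, 0, 0.4], [1, -0.42, 0, 0, 0.4], [1, -0.42, 0, 0, 0.4], [1, -0.42, 0, 0, 0.4]])

```text
clock: 22.55
tcp_pos: [483.0, 200.1, 148.0]
ee_rot: [-2.232, -2.209, 0.002]
wrist_force: [0.0, -0.3, 0.0]
width: 0.701
```

Emit:
play_rows(plan=[[1, -0.42, 0, 0, 0.4], [1, -0.42, 0, 0, 0.4], [1, -0.42, 0, 0, 0.4], [1, -0.42, 0, 0, 0.4], [1, -0.42, 0, 0, 0.4], [1, -0.42, 0, 0, 0.4], [1, -0.42, 0, 0, 0.4], [1, -0.42, 0, 0, 0.4]])

```text
clock: 23.35
tcp_pos: [417.5, 360.6, 147.9]
ee_rot: [-2.232, -2.21, 0.003]
wrist_force: [-0.1, 0.4, -1.0]
width: 0.699
```

Emit:
play_rows(plan=[[0.2, 0, 0.5, -1, 0.4], [0, 0, 0.5, -1, 0.4], [0, 0, 0.8, -1, 0.4], [0, 0, 0.8, -1, 0.4], [0, 0, 0.4, -1, 0.4], [0, 0, 0, 0, 0.4], [0, 0, 0, 0, 0.4]])

```text
clock: 24.05
tcp_pos: [418.1, 364.0, 88.6]
ee_rot: [-1.273, -2.871, 0.001]
wrist_force: [0.9, -0.3, 1.0]
width: 0.7
```

```bash
python3 go.py 417.1 364.8 20 42.4
```

```text
t 24.05 tcp [418.1 364.   88.6] jaw ang 42.16 tilt 0.052 F [ 0.9 -0.3  1. ] w 0.700 j [ 0.5   0.53  1.49  0.    1.12 -0.23]
delta tool units (present axes) [ 0.06 -0.01  3.43] twist units -0.03
delta in target axes [ 0.06 -0.01  3.43]
```

Emit:
play_rows(plan=[[0.06, -0.01, 1, 0, 0.4], [0, 0, 1, 0, 0.4], [0, 0, 1, 0, 0.4], [0, 0, 0.4, 0, 0.4], [0, 0, 0, 0, 0.2], [0, 0, 0, 0, -0.6], [0, 0, 0, 0, -0.6], [0, 0, 0, 0, -0.6]])

```text
clock: 24.85
tcp_pos: [417.8, 365.1, 21.9]
ee_rot: [1.268, 2.873, 0.002]
wrist_force: [-1.4, -0.7, 3.7]
width: 0.495
```

Emit:
play_rows(plan=[[0, 0, 0, 0, -0.6], [0, 0, 0, 0, -0.6]])

```text
clock: 25.05
tcp_pos: [417.8, 365.1, 21.9]
ee_rot: [1.268, 2.873, 0.002]
wrist_force: [-0.7, -0.7, 5.2]
width: 0.493
```

```bash
python3 go.py 548.3 -84.9 150 -0.54
```

```text
t 25.05 tcp [417.8 365.1  21.9] jaw ang 42.39 tilt 0.100 F [-0.7 -0.7  5.2] w 0.493 j [ 0.5   0.63  1.56  0.    0.96 -0.23]
delta tool units (present axes) [-21.02 -10.33  -6.42] twist units 4.99
delta in target axes [-22.44   6.74  -6.41]
```

Emit:
play_rows(plan=[[0, 0, -0.5, 0, -0.6], [0, 0, -1, 0, -0.6], [0, 0, -1, 0, -0.6], [0, 0, -1, 1, -0.6], [0, 0, -1, 1, -0.6], [0, 0, -1, 1, -0.6], [0, 0, -1, 1, -0.6], [0, 0, 0, 1, -0.6]])

```text
clock: 25.85
tcp_pos: [418.0, 365.3, 153.9]
ee_rot: [2.238, 2.202, 0.007]
wrist_force: [0.4, -0.1, -3.8]
width: 0.491
```

Emit:
play_rows(plan=[[-1, 0.3, 0, 0, -0.6], [-1, 0.3, 0, 0, -0.6], [-1, 0.3, 0, 0, -0.6], [-1, 0.3, 0, 0, -0.6], [-1, 0.3, 0, 0, -0.6], [-1, 0.3, 0, 0, -0.6], [-1, 0.3, 0, 0, -0.6], [-1, 0.3, 0, 0, -0.6]])

```text
clock: 26.65
tcp_pos: [463.6, 203.5, 151.2]
ee_rot: [-2.232, -2.21, 0.0]
wrist_force: [1.0, -0.6, -3.6]
width: 0.492
```

Emit:
play_rows(plan=[[-1, 0.3, 0, 0, -0.6], [-1, 0.3, 0, 0, -0.6], [-1, 0.3, 0, 0, -0.6], [-1, 0.3, 0, 0, -0.6], [-1, 0.3, 0, 0, -0.6], [-1, 0.3, 0, 0, -0.6], [-1, 0.3, 0, 0, -0.6], [-1, 0.3, 0, 0, -0.6]])

```text
clock: 27.45
tcp_pos: [510.0, 43.1, 151.2]
ee_rot: [-2.232, -2.21, 0.0]
wrist_force: [-0.1, -0.1, -3.3]
width: 0.498
```

Emit:
play_rows(plan=[[-1, 0.3, 0, 0, -0.6], [-1, 0.3, 0, 0, -0.6], [-1, 0.3, 0, 0, -0.6], [-1, 0.3, 0, 0, -0.6], [-1, 0.3, 0, 0, -0.6], [-1, 0.3, 0, 0, -0.6], [0, 0, 0, 0, -0.6]])

```text
clock: 28.15
tcp_pos: [545.3, -78.6, 151.1]
ee_rot: [2.235, 2.207, -0.0]
wrist_force: [-0.4, 0.8, -2.4]
width: 0.488
```

```bash
python3 go.py 548.3 -84.9 95 -0.54
```

```text
t 28.15 tcp [545.3 -78.6 151.1] jaw ang -0.71 tilt 0.038 F [-0.4  0.8 -2.4] w 0.488 j [-0.36  0.45  1.43 -0.    1.26 -0.35]
delta tool units (present axes) [-0.31  0.16  2.8 ] twist units -0.02
delta in target axes [-0.32  0.15  2.8 ]
```

Emit:
play_rows(plan=[[-0.31, 0.15, 0.5, 0, -0.6], [0, 0, 1, 0, -0.6], [0, 0, 0.9, 0, -0.6], [0, 0, 0.4, 0, -0.6], [0, 0, 0, 0, -0.6], [0, 0, 0, 0, -0.6]])

```text
clock: 28.75
tcp_pos: [548.1, -82.6, 95.4]
ee_rot: [2.232, 2.21, 0.0]
wrist_force: [0.5, 0.1, -2.5]
width: 0.489
```

```bash
python3 go.py 548.3 -84.9 70 -0.54;  python3 -c "
from look import *
d=cap('side','s7')
cv2.imwrite('pics/s7c.png',cv2.resize(d['img'][110:270,150:350],None,fx=3.5,fy=3.5,interpolation=2)[...,::-1])"
```

```text
t 28.75 tcp [548.1 -82.6  95.4] jaw ang -0.55 tilt 0.039 F [ 0.5  0.1 -2.5] w 0.489 j [-0.36  0.52  1.49 -0.    1.13 -0.35]
delta tool units (present axes) [-0.12  0.01  1.27] twist units -0.00
delta in target axes [-0.12  0.01  1.27]
```

View pics/s7c.png

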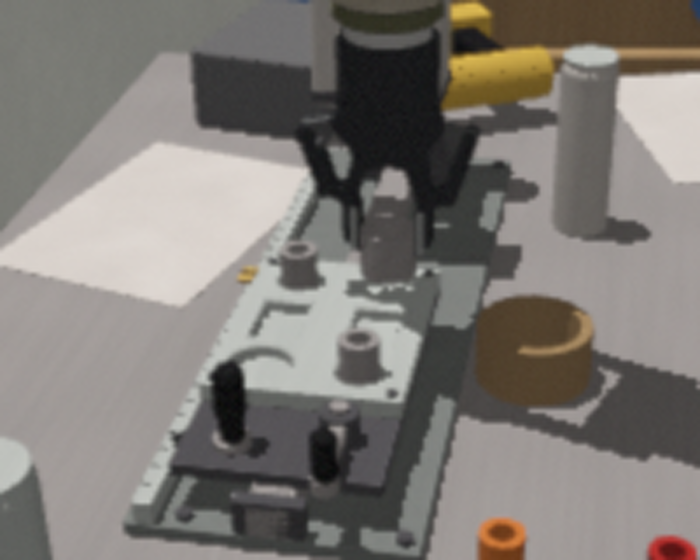

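```bash
python3 -c "
from meas import *
d=load('s7');W=world(clean(d))
m=plane_pts(W,(535,564,-75,-40),60,125)
p=W[m];print(len(p)); 
for r in np.unique(np.nonzero(m)[0]): q=W[r][m[r]]; print(r,len(q),np.median(q,0).round(1))
print(proj(d,[[549.3,-60,77.5],[549.3,-60.6,67]]))
"
```

```text
186
176 3 [561.9 -73.1 115.8]
177 9 [552.7 -66.8 116.5]
178 11 [549.6 -63.3 115.8]
179 11 [548.9 -62.5 113.5]
180 11 [549.  -60.4 111.3]
181 11 [549.2 -61.7 107.6]
182 11 [548.6 -61.8 104.3]
183 11 [549.2 -61.5 101.7]
184 11 [548.4 -62.2  98.1]
185 11 [549.2 -61.8  95.8]
186 11 [549.3 -62.   92.4]
187 11 [549.3 -61.6  89.6]
188 11 [548.7 -59.9  87.8]
189 10 [547.7 -60.9  84.1]
190 10 [548.  -62.2  80.3]
191 2 [545.2 -60.7  78.2]
195 1 [563.3 -62.4  63.3]
196 5 [556.8 -57.8  63.4]
197 11 [548.2 -54.9  62.7]
198 11 [550.6 -49.6  62. ]
199 3 [544.5 -48.2  60.7]
[[258.93083226 191.2472073 ]
 [258.99181014 194.5433407 ]]
```

The big bush hasn't slipped: its underside is at 78 mm and centred under the tool. I'll insert it.

Emit:
play_rows(plan=[[-0.12, 0.01, 0.6, 0, -0.6], [0, 0, 0.25, 0, -0.6], [0, 0, 0.15, 0, -0.6], [0, 0, 0.15, 0, -0.6], [0, 0, 0.1, 0, -0.6], [0, 0, 0, 0, -0.6], [0, 0, 0, 0, -0.6]])

```text
clock: 29.5
tcp_pos: [548.1, -85.1, 70.0]
ee_rot: [2.232, 2.21, 0.0]
wrist_force: [-0.8, 0.1, -3.5]
width: 0.494
```

```bash
python3 go.py 548.3 -84.9 70 -0.54
```

```text
t 29.50 tcp [548.1 -85.1  70. ] jaw ang -0.57 tilt 0.014 F [-0.8  0.1 -3.5] w 0.494 j [-0.37  0.56  1.51  0.    1.07 -0.36]
delta tool units (present axes) [ 0.01  0.01 -0.  ] twist units -0.00
delta in target axes [ 0.01  0.01 -0.  ]
```

Emit:
play_rows(plan=[[0, 0, 0, 0, 0.1], [0, 0, 0, 0, 0.25], [0, 0, 0, 0, 0.25], [0, 0, -0.5, 0, 0.25], [0, 0, -1, 0, 0.25], [0, 0, -1, 0, 0.25], [0, 0, -1, 0, 0.25], [0, 0, -0.5, 0, 0.25]])

```text
clock: 30.3
tcp_pos: [548.6, -85.3, 152.3]
ee_rot: [2.23, 2.208, 0.002]
wrist_force: [-0.3, -0.3, -0.9]
width: 0.621
```

```bash
python3 - <<'E'
from fit import *
s=cap('side','s8');t=cap('top','t8')
for n,h,x0,r,zr,k in[('small placed',hbush(30,18,52.),(621,-85),24,(62,90),{}),('small placed2',hbush(30,18,52.),(549.5,39),24,(62,90),{}),('big',hbush(44,28,52.),(549,-85),30,(62,90),{}),('block',hblock(),(511,293),45,(4,44),dict(useyaw=True))]:
    f=fit(s,h,x0,r,zr,**k); print(n,np.round(np.array(f)-[1.2,0,0,0,0,0],3))
print('block top',np.round(np.array(fit(t,hblock(),(508.3,291),45,(4,44),useyaw=True))+[1.8,1.75,0,0,0,0],3))
E
python3 go.py 509.6 292.9 150 -0.54
```

```text
small placed [620.187 -85.637  -1.288   0.      1.791 192.   ]
small placed2 [549.236  38.314  -1.109   0.      1.413 252.   ]
big [547.733 -85.327  -1.342   0.      1.711 292.   ]
block [ 5.09432e+02  2.92855e+02 -9.60000e-01  1.62000e-01  1.02400e+00
  1.25300e+03]
block top [5.10103e+02 2.93042e+02 2.53000e-01 1.85000e-01 2.03800e+00 6.01000e+02]
t 30.40 tcp [548.6 -85.3 151.5] jaw ang -0.57 tilt 0.180 F [ 0.2  0.4 -0.4] w 0.626 j [-0.37  0.46  1.42  0.    1.27 -0.36]
delta tool units (present axes) [18.89 -2.14  0.05] twist units -0.00
delta in target axes [18.89 -2.13  0.07]
```

Emit:
play_rows(plan=[[1, -0.11, 0, 0, 0.25], [1, -0.11, 0, 0, 0.25], [1, -0.11, 0, 0, 0.25], [1, -0.11, 0, 0, 0.25], [1, -0.11, 0, 0, 0.25], [1, -0.11, 0, 0, 0.25], [1, -0.11, 0, 0, 0.25], [1, -0.11, 0, 0, 0.25]])

```text
clock: 31.2
tcp_pos: [531.5, 75.9, 149.0]
ee_rot: [-2.232, -2.209, 0.002]
wrist_force: [-0.4, 0.2, 0.1]
width: 0.626
```

Emit:
play_rows(plan=[[1, -0.11, 0, 0, 0.25], [1, -0.11, 0, 0, 0.25], [1, -0.11, 0, 0, 0.25], [1, -0.11, 0, 0, 0.25], [1, -0.11, 0, 0, 0.25], [1, -0.11, 0, 0, 0.25], [1, -0.11, 0, 0, 0.25], [1, -0.11, 0, 0, 0.25]])

```text
clock: 32.0
tcp_pos: [515.5, 235.9, 148.9]
ee_rot: [-2.232, -2.21, 0.002]
wrist_force: [-0.0, 0.3, -0.0]
width: 0.623
```

Emit:
play_rows(plan=[[1, -0.11, 0, 0, 0.25], [1, -0.11, 0, 0, 0.25], [0.9, -0.11, 0, 0, 0.25], [0, 0, 1, -0.6, 0.25], [0, 0, 1, -0.6, 0.25], [0, 0, 1, 0, 0.25], [0, 0, 0, 0, 0.25]])

```text
clock: 32.7
tcp_pos: [508.3, 292.7, 86.7]
ee_rot: [-2.023, -2.399, 0.009]
wrist_force: [0.6, 0.1, -1.0]
width: 0.624
```

```bash
python3 go.py 509.7 292.9 20 10
```

```text
t 32.70 tcp [508.3 292.7  86.7] jaw ang 9.73 tilt 0.383 F [ 0.6  0.1 -1. ] w 0.624 j [ 0.32  0.58  1.4  -0.    1.17  0.15]
delta tool units (present axes) [0.   0.09 3.33] twist units -0.03
delta in target axes [-0.    0.07  3.33]
```

Emit:
play_rows(plan=[[0, 0, 1, 0, 0.25], [0, 0, 1, 0, 0.25], [0, 0, 0.9, 0, 0.25], [0, 0, 0.4, 0, 0.25], [0, 0, 0, 0, 0.2], [0, 0, 0, 0, 0.2]])

```text
clock: 33.3
tcp_pos: [510.5, 293.4, 24.8]
ee_rot: [2.025, 2.401, 0.002]
wrist_force: [-0.1, -0.5, 0.7]
width: 0.6
```

```bash
python3 go.py 509.7 292.9 20 10
```

```text
t 33.30 tcp [510.5 293.4  24.8] jaw ang 9.73 tilt 0.066 F [-0.1 -0.5  0.7] w 0.600 j [0.32 0.66 1.46 0.   1.02 0.15]
delta tool units (present axes) [-0.02 -0.04  0.24] twist units -0.03
delta in target axes [-0.02 -0.04  0.24]
```

Emit:
play_rows(plan=[[-0.02, -0.04, 0.2, 0, 0.2], [0, 0, 0, 0, -0.3], [0, 0, 0, 0, -0.8], [0, 0, 0, 0, -0.8], [0, 0, 0, 0, -0.8], [0, 0, 0, 0, -0.8], [0, 0, 0, 0, -0.8]])

```text
clock: 34.0
tcp_pos: [509.5, 292.8, 20.5]
ee_rot: [2.025, 2.402, 0.001]
wrist_force: [-1.0, 0.0, 4.6]
width: 0.36
```

```bash
python3 go.py 548.9 -22.9 150 -0.54
```

```text
t 34.00 tcp [509.5 292.8  20.5] jaw ang 9.74 tilt 0.052 F [-1.   0.   4.6] w 0.360 j [ 0.32  0.67  1.46 -0.    1.01  0.15]
delta tool units (present axes) [-15.89  -0.72  -6.48] twist units 1.20
delta in target axes [-15.77   2.12  -6.48]
```

Emit:
play_rows(plan=[[0, 0, -0.5, 0, -0.8], [0, 0, -1, 0, -0.8], [0, 0, -1, 0, -0.8], [0, 0, -1, 0.6, -0.8], [0, 0, -1, 0.6, -0.8], [-0.77, 0.1, -1, 0, -0.8], [-1, 0.13, -1, 0, -0.8], [-1, 0.13, 0, 0, -0.8]])

```text
clock: 34.8
tcp_pos: [516.7, 237.0, 152.7]
ee_rot: [2.23, 2.209, 0.006]
wrist_force: [0.8, -1.9, -1.9]
width: 0.36
```

Emit:
play_rows(plan=[[-1, 0.13, 0, 0, -0.8], [-1, 0.13, 0, 0, -0.8], [-1, 0.13, 0, 0, -0.8], [-1, 0.13, 0, 0, -0.8], [-1, 0.13, 0, 0, -0.8], [-1, 0.13, 0, 0, -0.8], [-1, 0.13, 0, 0, -0.8], [-1, 0.13, 0, 0, -0.8]])

```text
clock: 35.6
tcp_pos: [534.8, 76.3, 150.0]
ee_rot: [-2.232, -2.21, 0.001]
wrist_force: [-0.4, -0.6, -1.8]
width: 0.362
```

Emit:
play_rows(plan=[[-1, 0.13, 0, 0, -0.8], [-1, 0.13, 0, 0, -0.8], [-1, 0.13, 0, 0, -0.8], [-1, 0.13, 0, 0, -0.8], [-1, 0.13, 0, 0, -0.8], [0, 0, 1, 0, -0.8], [0, 0, 1, 0, -0.8], [0, 0, 0.5, 0, -0.8]])

```text
clock: 36.4
tcp_pos: [546.3, -23.0, 98.6]
ee_rot: [-2.231, -2.208, 0.002]
wrist_force: [0.1, -0.0, -2.0]
width: 0.362
```

Emit:
play_rows(plan=[[0, 0, 0.2, 0, -0.8], [0, 0, 0, 0, -0.8]])

```text
clock: 36.6
tcp_pos: [547.1, -22.9, 96.0]
ee_rot: [-2.232, -2.21, 0.0]
wrist_force: [-0.2, 0.8, -2.9]
width: 0.363
```

```bash
python3 go.py 548.9 -22.9 68.5 -0.54;  python3 -c "
from meas import *
d=cap('side','s9')
cv2.imwrite('pics/s9c.png',cv2.resize(d['img'][110:270,150:350],None,fx=3.5,fy=3.5,interpolation=2)[...,::-1])
W=world(clean(d))
m=plane_pts(W,(535,564,-35,25),66,125)
for r in np.unique(np.nonzero(m)[0]): q=W[r][m[r]]; print(r,len(q),np.median(q,0).round(1),q[:,0].min().round(),q[:,0].max().round())
"
```

```text
t 36.60 tcp [547.1 -22.9  96. ] jaw ang -0.56 tilt 0.020 F [-0.2  0.8 -2.9] w 0.363 j [-0.26  0.51  1.51  0.    1.12 -0.25]
delta tool units (present axes) [0.   0.09 1.37] twist units -0.00
delta in target axes [0.   0.09 1.37]
182 2 [562.7 -26.7 121.9] 562.0 563.0
183 7 [556.8 -28.9 118.5] 536.0 563.0
184 12 [548.6 -21.3 120. ] 535.0 563.0
185 12 [550.8 -17.7 119.3] 537.0 564.0
186 12 [550.2 -13.3 118.4] 536.0 564.0
187 12 [549.7 -11.7 116.4] 536.0 564.0
188 12 [549.5 -10.  114.2] 535.0 564.0
189 12 [549.2  -7.8 112.9] 535.0 563.0
190 11 [550.4  -6.9 110.3] 537.0 564.0
191 11 [550.4  -5.8 108.6] 538.0 563.0
192 12 [549.1  -5.7 105.3] 535.0 563.0
193 11 [550.2  -6.3 102.2] 538.0 563.0
194 11 [550.7  -5.1  99.8] 537.0 563.0
195 11 [550.4  -6.4  96.5] 538.0 563.0
196 11 [549.2  -2.2  95.8] 537.0 562.0
197 11 [548.9   1.1  95. ] 536.0 562.0
198 11 [549.2   2.4  92.1] 536.0 562.0
199 11 [549.1   2.3  90. ] 536.0 562.0
200 11 [548.9   2.8  87.2] 536.0 562.0
201 10 [547.6   2.8  84.4] 536.0 559.0
202 7 [544.    3.5  81.9] 536.0 552.0
203 3 [548.6   3.9  79.1] 546.0 552.0
```

View pics/s9c.png

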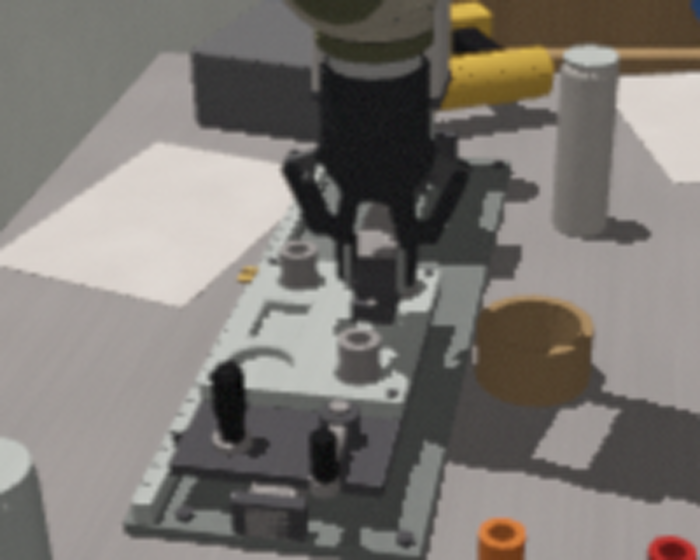

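The block hangs square over the robot-side middle pocket, at about (375,285). Its foot front is at y about 2.5 mm, as expected. I'll insert it.

Emit:
play_rows(plan=[[0, 0.09, 0.6, 0, -0.8], [0, 0, 0.3, 0, -0.8], [0, 0, 0.15, 0, -0.8], [0, 0, 0.15, 0, -0.8], [0, 0, 0.12, 0, -0.8], [0, 0, 0, 0, -0.8], [0, 0, 0, 0, -0.8]])

```text
clock: 37.35
tcp_pos: [549.0, -23.1, 69.6]
ee_rot: [2.232, 2.21, 0.0]
wrist_force: [0.5, 0.0, -3.1]
width: 0.362
```

```bash
python3 go.py 548.9 -22.9 68.5 -0.54
```

```text
t 37.35 tcp [549.  -23.1  69.6] jaw ang -0.57 tilt 0.010 F [ 0.5  0.  -3.1] w 0.362 j [-0.26  0.55  1.53 -0.    1.06 -0.25]
delta tool units (present axes) [ 0.01 -0.    0.06] twist units -0.00
delta in target axes [ 0.01 -0.    0.06]
```

Emit:
play_rows(plan=[[0, 0, 0.05, 0, -0.8], [0, 0, 0, 0, -0.1], [0, 0, 0, 0, 0.05], [0, 0, 0, 0, 0.05], [0, 0, -0.5, 0, 0.05], [0, 0, -1, 0, 0.05], [0, 0, -1, 0, 0.05], [0, 0, -1, 0, 0.05]])

```text
clock: 38.15
tcp_pos: [549.0, -23.1, 140.1]
ee_rot: [2.232, 2.21, 0.001]
wrist_force: [0.2, 0.4, 0.4]
width: 0.525
```

Emit:
play_rows(plan=[[0, -1, -1, 0, -1], [0, -1, -0.5, 0, -1], [0, -1, 0, 0, -1], [0, -1, 0, 0, -1], [0, -1, 0, 0, -1], [0, -0.5, 0, 0, -1], [0, 0, 0, 0, -1]])

```text
clock: 38.85
tcp_pos: [438.4, -21.9, 169.2]
ee_rot: [2.232, 2.209, 0.001]
wrist_force: [-0.6, 1.0, -0.2]
width: 0.0
```

```bash
python3 - <<'E'
from fit import *
s=cap('side','s10');t=cap('top','t10')
L=[('small2',hbush(30,18,52.),(621,-85),24,(62,90),{}),('small1',hbush(30,18,52.),(549.5,39),24,(62,90),{}),('big1',hbush(44,28,52.),(549,-85),30,(62,90),{}),('block1',hblock(52.),(550,-23),34,(62,92),dict(useyaw=True))]
for n,h,x0,r,zr,k in L:
    f=fit(s,h,x0,r,zr,**k); print(n,np.round(np.array(f)-[1.2,0,0,0,0,0],3))
for n,h,x0,r,zr,k in L:
    f=fit(t,h,(x0[0]-2,x0[1]-2),r,zr,**k); print(n,np.round(np.array(f)+[1.8,1.75,0,0,0,0],3))
cv2.imwrite('pics/s10c.png',cv2.resize(s['img'][110:270,150:350],None,fx=3.5,fy=3.5,interpolation=2)[...,::-1])
cv2.imwrite('pics/t10c.png',cv2.resize(t['img'][140:230,190:400],None,fx=3.6,fy=3.6,interpolation=2)[...,::-1])
E
python3 go.py
```

```text
small2 [620.192 -86.185  -1.568   0.      1.678 188.   ]
small1 [549.329  38.175  -1.271   0.      1.429 249.   ]
big1 [547.623 -87.875  -1.588   0.      1.761 255.   ]
block1 [ 5.48527e+02 -2.36150e+01 -1.50300e+00 -1.80000e-02  1.77600e+00
  2.69000e+02]
small2 [620.456 -85.267   0.861   0.      2.022 178.   ]
small1 [5.49708e+02 3.92160e+01 2.67000e-01 0.00000e+00 2.31300e+00 1.77000e+02]
big1 [547.876 -87.276   0.567   0.      2.217 276.   ]
block1 [ 5.49068e+02 -2.28800e+01  7.53000e-01  1.40000e-02  1.83300e+00
  3.39000e+02]
t 38.95 tcp [439.7 -22.2 169. ] jaw ang -0.58 tilt 0.076 F [-0.1 -0.3 -0.2] w -0.002 j [-0.32  0.25  1.69  0.    1.2  -0.31]
```

View pics/s10c.png

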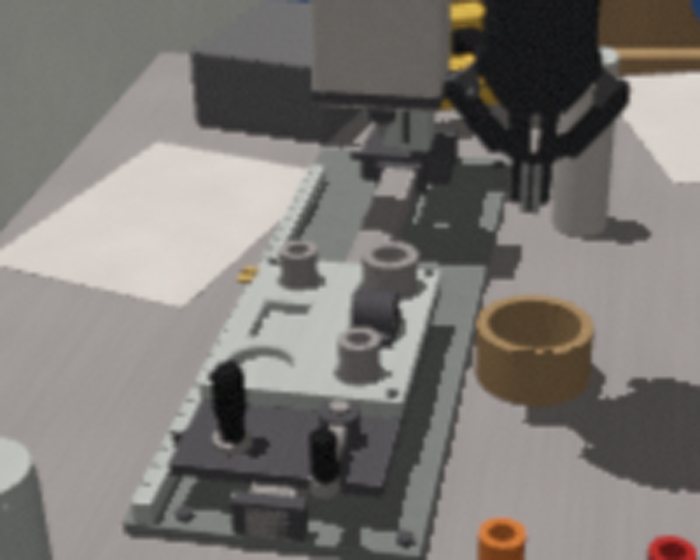

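View pics/t10c.png

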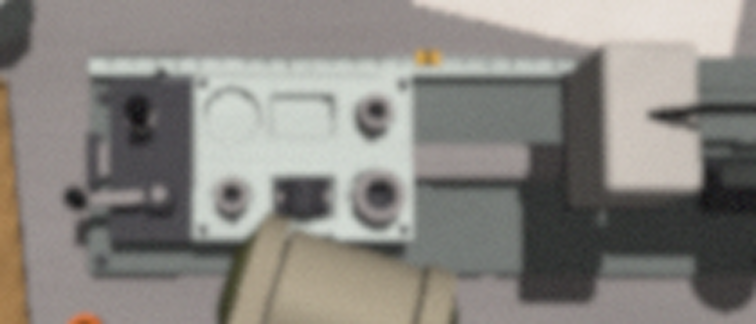

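Run:
```python
from fit import *
for t,o in(('s10',(1.2,0)),('t10',(-1.8,-1.75)),('t8',(-1.8,-1.75)),('s8',(1.2,0))):
    W=world(clean(load(t)))-np.r_[o,0]
    print(t)
    for n,c,r in(('big1',(548,-87),21),('small2',(620,-85.6),14),('small1',(549.5,38.5),14)):
        m=(np.hypot(W[...,0]-c[0],W[...,1]-c[1])<r+3)&(W[...,2]>85)&(W[...,2]<97)
        p=W[m]
        A=np.c_[p[:,:2]-p[:,:2].mean(0),np.ones(len(p))]; q=np.linalg.lstsq(A,p[:,2],rcond=None)[0]
        print(n,len(p),'z',np.median(p[:,2]).round(2),'slope',q[:2].round(3),'ctr',p[:,:2].mean(0).round(1))
```

```text
s10
big1 97 z 90.3 slope [ 0.005 -0.005] ctr [547.6 -85.1]
small2 45 z 90.12 slope [ 0.014 -0.016] ctr [619.3 -83. ]
small1 73 z 89.78 slope [0.01  0.006] ctr [548.9  41.2]
t10
big1 97 z 90.1 slope [0.016 0.01 ] ctr [547.5 -87.1]
small2 50 z 89.17 slope [ 0.018 -0.043] ctr [620.9 -85.5]
small1 47 z 89.49 slope [ 0.079 -0.003] ctr [549.3  39.5]
t8
big1 34 z 89.29 slope [-0.088  0.145] ctr [541.1 -71.1]
small2 0 z nan slope [0. 0.] ctr [nan nan]
small1 45 z 88.99 slope [0.032 0.023] ctr [549.3  40.1]
s8
big1 86 z 90.33 slope [ 0.    -0.002] ctr [548.1 -84. ]
small2 53 z 90.13 slope [ 0.025 -0.011] ctr [619.6 -82.5]
small1 72 z 90.06 slope [-0.008 -0.051] ctr [549.1  41.8]<stdin>:8: RuntimeWarning: Mean of empty slice.
  ret = um.true_divide(
  return _methods._mean(a, axis=axis, dtype=dtype,
  ret = ret.dtype.type(ret / rcount)
<stdin>:9: RuntimeWarning: Mean of empty slice.
```

All four parts are level and home, with tops at about 90 mm. Next I'll measure the lever knob, pivot, post, pointer and mark.

Run:
```python
from fit import *
def hc(r,top,base): return lambda x,y: np.where(np.hypot(x,y)<r,top,base)
for t,o in(('s10',(1.2,0)),('t10',(-1.8,-1.75)),('side0',(1.2,0)),('top0',(-1.8,-1.75))):
    d=load(t)
    for n,h,c,r,zr in(('knob',hc(9,103.,60.),(547,171),16,(80,103)),('post',hc(11,108.,60.),(620,118),20,(75,108))):
        dd=clean(d);W=world(dd)
        m=(np.hypot(W[...,0]-c[0]-o[0],W[...,1]-c[1]-o[1])<r)&(W[...,2]>zr[0])&(W[...,2]<zr[1]+8)
        p=W[m]; q=p[p[:,2]>zr[1]-5]
        f=fit(d,h,(c[0]+o[0],c[1]+o[1]),r+8,zr,n=60)
        print(t,n,len(p),'fit',np.round([f[0]-o[0],f[1]-o[1],f[2],f[4]],2),'top mean',(q.mean(0)-np.r_[o,0]).round(1))
d=load('t10');
cv2.imwrite('pics/t10m.png',cv2.resize(d['img'][145:215,200:330],None,fx=6,fy=6,interpolation=2)[...,::-1])
d=load('s10')
cv2.imwrite('pics/s10m.png',cv2.resize(d['img'][170:275,180:290],None,fx=6,fy=5.5,interpolation=2)[...,::-1])
```

```text
s10 knob 103 fit [546.56 172.69   0.85   1.93] top mean [546.2 175.  102.1]
s10 post 151 fit [622.06 117.06  -2.59   2.11] top mean [620.  122.9 108.1]
t10 knob 32 fit [547.45 172.16   0.71   1.45] top mean [547.  171.  101.9]
t10 post 48 fit [6.2188e+02 1.1786e+02 2.3000e-01 2.4100e+00] top mean [620.9 117.6 107.8]
side0 knob 104 fit [546.57 172.81   0.96   1.98] top mean [546.2 175.2 102.5]
side0 post 150 fit [622.16 116.8   -3.02   2.13] top mean [620.  123.2 108.3]
top0 knob 32 fit [547.62 171.47   0.86   1.76] top mean [547.  171.2 102.1]
top0 post 48 fit [ 6.2168e+02  1.1777e+02 -1.4000e-01  2.1700e+00] top mean [621.3 118.4 108.2]
```

View pics/t10m.png

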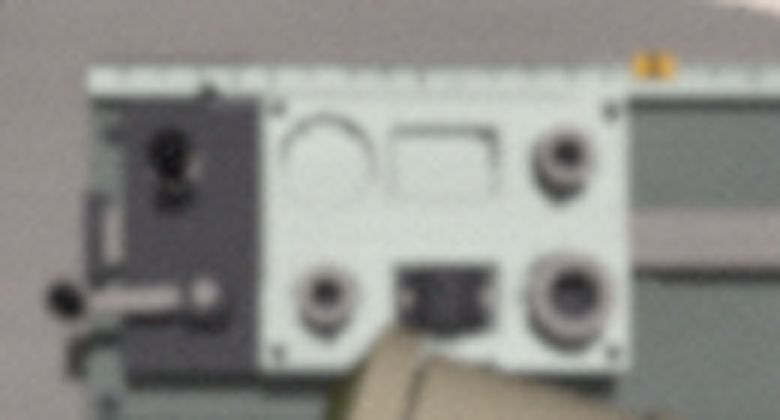

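View pics/s10m.png

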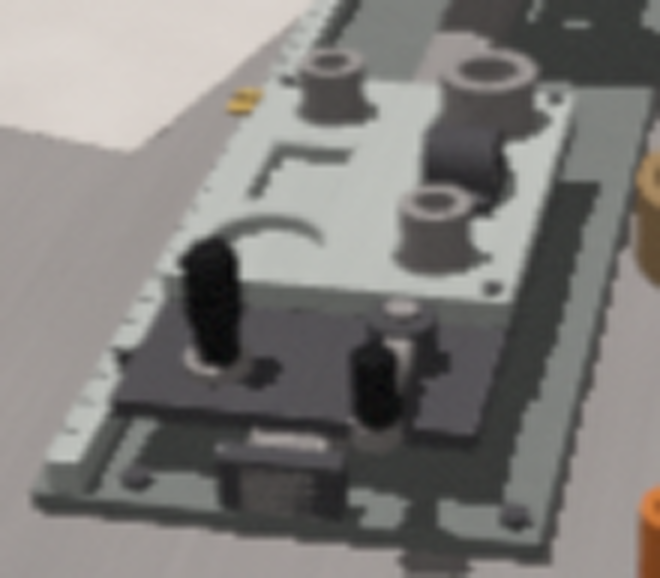

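The pointer is at about (208,92) in the top crop, 235 mm or so short of the brass tab line at (653,67). The knob is at (547,172) mm and the post at (622,117) mm. I'll cage the knob between loosely opened jaws.

Emit:
play_rows(plan=[[0.97, 0.54, 0, 0, -0.25], [0.97, 0.54, 0, 0, -0.25], [0.97, 0.54, 0, 0, -0.25], [0.97, 0.54, 0, 0, -0.25], [0.97, 0.54, 0, 0, -0.25], [0.97, 0.54, 0, 0, -0.25], [0.97, 0.54, 0, 0, -0.25], [0.97, 0.54, 0, 0, -0.25]])

```text
clock: 39.75
tcp_pos: [528.2, 133.5, 168.3]
ee_rot: [2.232, 2.21, 0.0]
wrist_force: [0.2, -1.2, 0.5]
width: 0.372
```

Emit:
play_rows(plan=[[0.97, 0.54, 0, 0, -0.25], [0.97, 0.5, 0, 0, -0.25], [0, 0, 0.5, 0, -0.25], [0, 0, 1, 0, -0.25], [0, 0, 0.5, 0, -0.25], [0, 0, 0, 0, -0.25]])

```text
clock: 40.35
tcp_pos: [547.5, 170.6, 126.9]
ee_rot: [-2.231, -2.208, 0.004]
wrist_force: [-1.4, -0.5, -0.5]
width: 0.376
```

```bash
python3 go.py 547 171.8 74 -0.54;  python3 -c "
from look import *
d=cap('side','s11')
cv2.imwrite('pics/s11.png',cv2.resize(d['img'][130:290,150:350],None,fx=3.5,fy=3.5,interpolation=2)[...,::-1])"
```

```text
t 40.35 tcp [547.5 170.6 126.9] jaw ang -0.59 tilt 0.197 F [-1.4 -0.5 -0.5] w 0.376 j [ 0.1   0.52  1.39 -0.    1.24  0.11]
delta tool units (present axes) [ 0.06 -0.02  2.64] twist units -0.01
delta in target axes [ 0.06 -0.03  2.64]
```

View pics/s11.png

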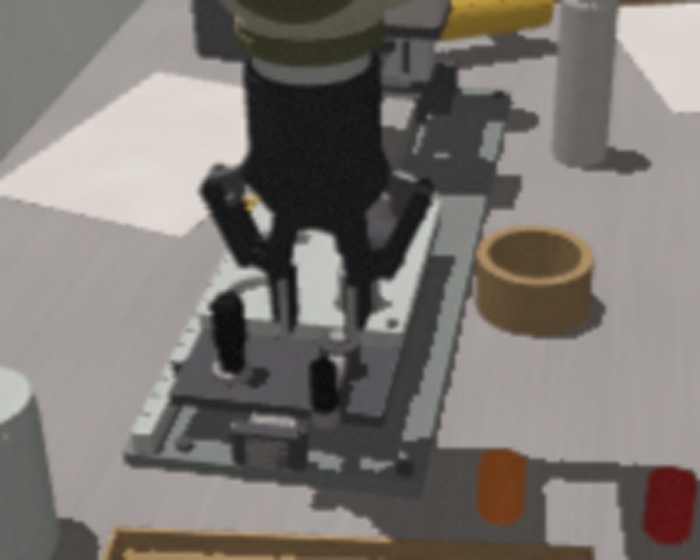

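Emit:
play_rows(plan=[[0.06, 0, 0.6, 0, -0.25], [0, 0, 0.7, 0, -0.25], [0, 0, 0.6, 0, -0.25], [0, 0, 0.5, 0, -0.25], [0, 0, 0.2, 0, -0.25], [0, 0, 0, 0, -0.25], [0, 0, 0, 0, -0.25]])

```text
clock: 41.1
tcp_pos: [548.4, 172.2, 76.9]
ee_rot: [2.232, 2.21, 0.001]
wrist_force: [-0.4, 0.4, -0.8]
width: 0.376
```

```bash
python3 go.py 547 171.8 74 -0.54
```

```text
t 41.10 tcp [548.4 172.2  76.9] jaw ang -0.57 tilt 0.044 F [-0.4  0.4 -0.8] w 0.376 j [0.1  0.58 1.45 0.   1.12 0.11]
delta tool units (present axes) [-0.02 -0.07  0.14] twist units -0.00
delta in target axes [-0.02 -0.07  0.14]
```

Emit:
play_rows(plan=[[0, -0.2, 0.1, 0, -0.25], [0, -0.2, 0, 0, -0.25], [-0.02, -0.26, 0, 0, -0.25], [-0.03, -0.26, 0, 0, -0.25], [-0.06, -0.26, 0, 0, -0.25], [-0.06, -0.26, 0, 0, -0.25]])

```text
clock: 41.7
tcp_pos: [519.1, 169.1, 74.8]
ee_rot: [2.232, 2.21, 0.001]
wrist_force: [3.1, 2.5, 0.9]
width: 0.369
```

```bash
python3 go.py
```

```text
t 41.70 tcp [519.1 169.1  74.8] jaw ang -0.57 tilt 0.054 F [3.1 2.5 0.9] w 0.369 j [0.1  0.54 1.54 0.   1.07 0.11]
```

Emit:
play_rows(plan=[[-0.1, -0.25, 0, 0, -0.25], [-0.1, -0.25, 0, 0, -0.25], [-0.14, -0.23, 0, 0, -0.25], [-0.14, -0.23, 0, 0, -0.25], [-0.17, -0.2, 0, 0, -0.25], [-0.17, -0.2, 0, 0, -0.25], [-0.19, -0.18, 0, 0, -0.25], [-0.19, -0.18, 0, 0, -0.25]])

```text
clock: 42.5
tcp_pos: [484.8, 144.9, 74.6]
ee_rot: [2.232, 2.21, 0.001]
wrist_force: [6.5, -0.9, -2.0]
width: 0.379
```

```bash
python3 go.py; python3 -c "
from look import *
d=cap('side','s12')
cv2.imwrite('pics/s12.png',cv2.resize(d['img'][130:290,150:350],None,fx=3.5,fy=3.5,interpolation=2)[...,::-1])"
```

```text
t 42.50 tcp [484.8 144.9  74.6] jaw ang -0.57 tilt 0.060 F [ 6.5 -0.9 -2. ] w 0.379 j [ 0.06  0.48  1.65 -0.    1.01  0.07]
```

View pics/s12.png

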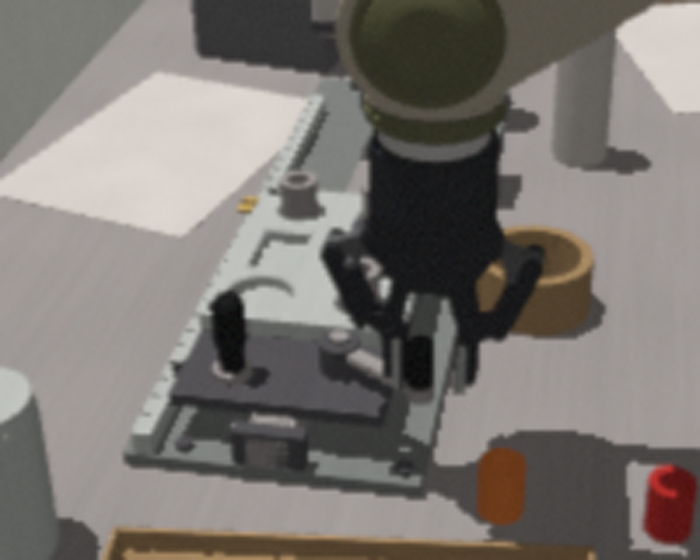

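The lever stands at about 0.9 rad open. I'll back off, rise, turn the jaws along the rail and go to the post.

Emit:
play_rows(plan=[[0, 0.25, 0, 0, -0.25], [0, 0, 0, 0, -0.25], [0, 0, -0.5, 0, -0.25], [0, 0, -1, 0, -0.25], [0, 0, -1, -1, -0.25], [0, 0, -1, -1, -0.1], [0, 0, 0, -1, 0], [0, 0, 0, -1, 0]])

```text
clock: 43.35
tcp_pos: [489.5, 145.5, 145.7]
ee_rot: [1.47, 2.775, 0.001]
wrist_force: [-0.1, -0.5, -0.4]
width: 0.496
```

Emit:
play_rows(plan=[[0, 0, 0, -1, 0], [0, 0, 0, -1, 0], [0, 0, 0, -1, 0], [0, 0, 0, -1, 0], [0, 0, 0, -1, 0], [0, 0, 0, -1, 0], [0, 0, 0, -0.47, 0], [0, 0, 0, 0, 0]])

```text
clock: 44.15
tcp_pos: [489.3, 145.4, 145.0]
ee_rot: [-0.015, -3.141, 0.0]
wrist_force: [0.7, -0.5, 0.9]
width: 0.501
```

```bash
python3 go.py 621.8 117.4 145 89.46
```

```text
t 44.15 tcp [489.3 145.4 145. ] jaw ang 89.45 tilt 0.016 F [ 0.7 -0.5  0.9] w 0.501 j [ 0.06  0.4   1.55 -0.    1.2  -1.5 ]
delta tool units (present axes) [-6.64 -1.34 -0.  ] twist units -0.00
delta in target axes [-6.64 -1.34 -0.  ]
```

Emit:
play_rows(plan=[[-0.95, -0.19, 0, 0, 0], [-0.95, -0.19, 0, 0, 0], [-0.95, -0.19, 0, 0, 0], [-0.95, -0.19, 0, 0, 0], [-0.95, -0.19, 0, 0, 0], [-0.95, -0.19, 0, 0, 0], [-0.94, -0.2, 0, 0, 0], [0, 0, 0, 0, 0]])

```text
clock: 44.95
tcp_pos: [623.4, 116.6, 144.3]
ee_rot: [0.021, 3.141, -0.0]
wrist_force: [-0.6, 0.3, -0.0]
width: 0.498
```

```bash
python3 go.py 621.8 117.4 75 89.46;  python3 - <<'E'
from fit import *
d=cap('side','s13');t=cap('top','t13')
cv2.imwrite('pics/s13.png',cv2.resize(d['img'][130:290,150:350],None,fx=3.5,fy=3.5,interpolation=2)[...,::-1])
f=fit(d,lambda x,y: np.where(np.hypot(x,y)<9,103.,60.),(498,150),20,(80,103),n=60);print(f)
E
```

```text
t 44.95 tcp [623.4 116.6 144.3] jaw ang 89.25 tilt 0.019 F [-0.6  0.3 -0. ] w 0.498 j [-0.    0.6   1.18 -0.    1.36 -1.56]
delta tool units (present axes) [0.08 0.04 3.47] twist units -0.02
delta in target axes [0.08 0.04 3.47]
(np.float64(492.280787609379), np.float64(139.21674847169294), np.float64(0.8207573744989889), 0, np.float64(2.1062750850330594), 115)
```

View pics/s13.png

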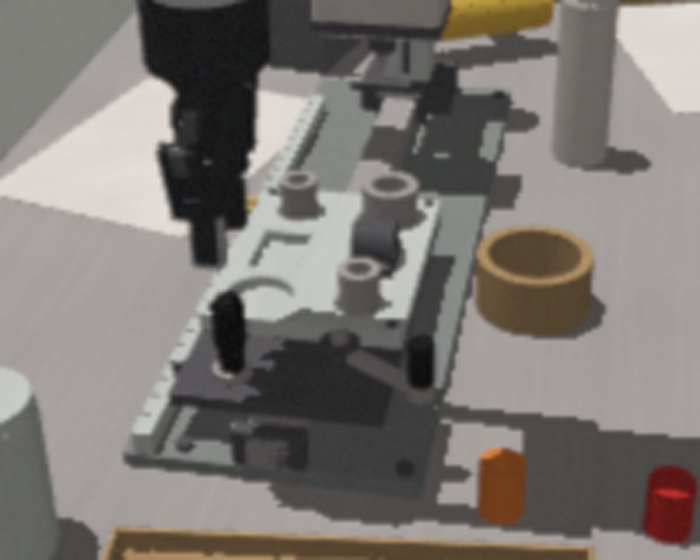

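Emit:
play_rows(plan=[[0.08, 0.04, 0.8, 0, 0], [0, 0, 0.9, 0, 0], [0, 0, 0.9, 0, 0], [0, 0, 0.8, 0, 0], [0, 0, 0, 0, 0], [0, 0, 0, 0, -0.3], [0, 0, 0, 0, -0.7], [0, 0, 0, 0, -0.7]], squeeze=20)

```text
clock: 45.85
tcp_pos: [620.6, 118.0, 77.8]
ee_rot: [0.016, 3.14, -0.0]
wrist_force: [-1.9, -1.0, 5.2]
width: 0.247
```

Emit:
play_rows(plan=[[0, 0, 0, 0, -0.7], [0, 0, 0, 0, -0.7]])

```text
clock: 46.05
tcp_pos: [620.6, 118.1, 77.8]
ee_rot: [0.016, 3.14, 0.0]
wrist_force: [-3.2, -0.1, 7.6]
width: 0.253
```

```bash
python3 go.py 621.8 117.4 75 89.46;  python3 - <<'E'
from fit import *
d=cap('side','s14');t=cap('top','t14')
f=fit(d,hbush(30,18,52.),(550.5,38),24,(62,90));print(f)
cv2.imwrite('pics/t14.png',cv2.resize(t['img'][145:215,200:330],None,fx=6,fy=6,interpolation=2)[...,::-1])
E
```

```text
t 46.05 tcp [620.6 118.1  77.8] jaw ang 89.41 tilt 0.070 F [-3.2 -0.1  7.6] w 0.253 j [ 0.    0.66  1.27 -0.    1.21 -1.56]
delta tool units (present axes) [-0.06 -0.03  0.14] twist units -0.01
delta in target axes [-0.06 -0.03  0.14]
(np.float64(550.3593419603104), np.float64(38.55696790546567), np.float64(-1.1121740577436743), 0, np.float64(1.4865905922012712), 246)
```

View pics/t14.png

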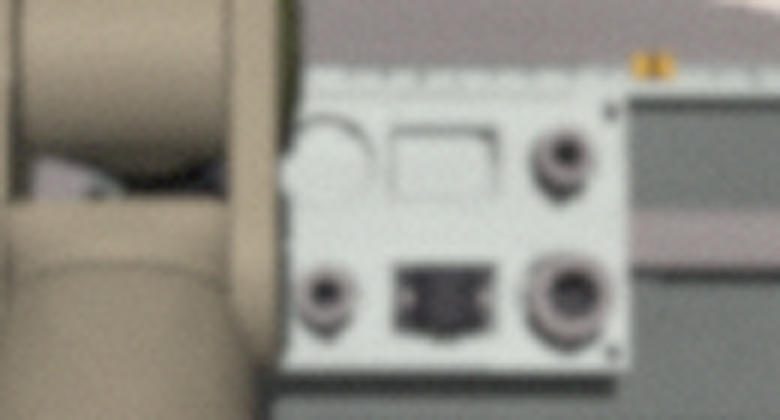

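Run:
```python
from look import *
a=load('top0');b=load('side0');c=load('t10');d=load('s10')
def crop(x,u,v,w=14,f=16): return cv2.resize(x['img'][v-w:v+w,u-w:u+w],None,fx=f,fy=f,interpolation=0)[:384,:384]
r1=np.hstack([crop(c,234,160,12),crop(c,309,156,12)])
b2=proj(b,[[660,96,37],[675,-137,37]]);print(b2)
us=b2.round().astype(int)
r2=np.hstack([crop(d,us[0,0],us[0,1],12),crop(d,us[1,0],us[1,1],12)])
cv2.imwrite('pics/pm.png',np.vstack([r1,r2])[::1,::1,::-1][:600*2]); im=cv2.imread('pics/pm.png'); print(im.shape); cv2.imwrite('pics/pm.png',cv2.resize(im,(600,600),interpolation=0))
W=world(c)
print(W[160,230:240].round(0)); print(W[156,304:314].round(0))
```

```text
[[203.54610339 233.56072337]
 [221.13327587 187.39272529]]
(768, 768, 3)
[[666. 114.  28.]
 [665. 111.  29.]
 [665. 108.  30.]
 [665. 104.  33.]
 [663. 101.  39.]
 [664.  98.  38.]
 [663.  94.  38.]
 [665.  92.  28.]
 [665.  88.  29.]
 [665.  85.  29.]]
[[ 680. -128.   11.]
 [ 681. -132.    9.]
 [ 675. -131.   39.]
 [ 675. -134.   36.]
 [ 676. -138.   33.]
 [ 675. -140.   38.]
 [ 676. -144.   33.]
 [ 675. -147.   39.]
 [ 676. -151.   31.]
 [ 679. -157.   18.]]
```

View pics/pm.png

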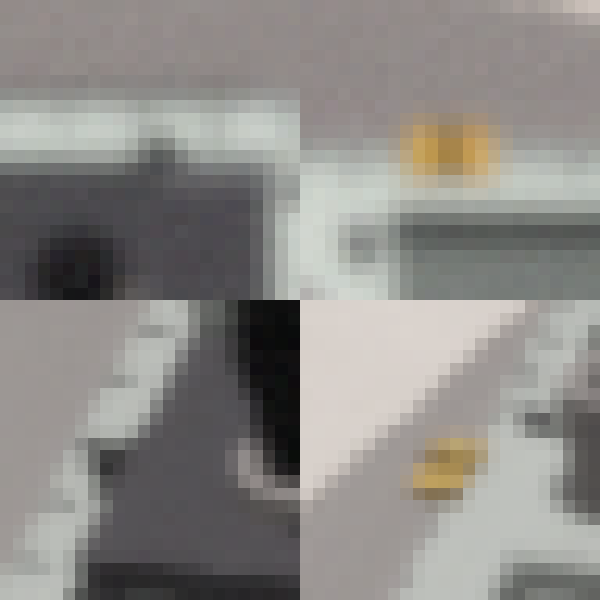

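```bash
cat >> look.py <<'E'
def onplane(d,u,v,z):
    K=d['K'];r=R.from_rotvec(d['rotation']).as_matrix()@np.array([(u-K[0,2])/K[0,0],-(v-K[1,2])/K[1,1],-1.])
    return d['position']+r*(z-d['position'][2])/r[2]
E
python3 - <<'E'
from look import *
c=load('t10');d=load('s10')
for z in(34,38):
  p=onplane(c,234.2,159.6,z);m=onplane(c,308.4,155.7,z);print('top',z,p.round(1),m.round(1),(m-p)[1].round(1))
  p=onplane(d,200.1,234.4,z);m=onplane(d,220.5,187.3,z);print('side',z,p.round(1),m.round(1),(m-p)[1].round(1))
E
```

```text
top 34 [665.7 100.3  34. ] [ 676.6 -139.2   34. ] -239.5
side 34 [668.7  96.7  34. ] [ 678.5 -142.6   34. ] -239.2
top 38 [664.9 100.1  38. ] [ 675.7 -138.6   38. ] -238.7
side 38 [666.8 102.   38. ] [ 676.5 -135.5   38. ] -237.5
```

Emit:
play_rows(plan=[[0, -0.2, 0, 0, -0.8], [0, -0.5, 0, 0, -0.8], [0, -0.6, 0, 0, -0.8], [0, -0.6, 0, 0, -0.8], [0, -0.6, 0, 0, -0.8], [0.01, -0.6, 0, 0, -0.8], [0.01, -0.6, 0, 0, -0.8], [0.01, -0.6, 0, 0, -0.8]], squeeze=30)

```text
clock: 46.95
tcp_pos: [619.8, 33.1, 77.8]
ee_rot: [0.016, 3.138, 0.004]
wrist_force: [0.9, 7.3, 4.0]
width: 0.247
```

```bash
python3 go.py;  python3 - <<'E'
from fit import *
d=cap('side','s15');t=cap('top','t15')
f=fit(d,hbush(30,18,52.),(550.5,38.5-82),24,(62,90));print(f)
cv2.imwrite('pics/s15.png',cv2.resize(d['img'][90:290,150:350],None,fx=3,fy=3,interpolation=2)[...,::-1])
E
```

```text
t 46.95 tcp [619.8  33.1  77.8] jaw ang 89.43 tilt 0.218 F [0.9 7.3 4. ] w 0.247 j [-0.14  0.64  1.31  0.    1.19 -1.7 ]
(np.float64(549.3647283489944), np.float64(-46.28074565232451), np.float64(-1.4876630987825314), 0, np.float64(1.758144124057715), 211)
```

View pics/s15.png

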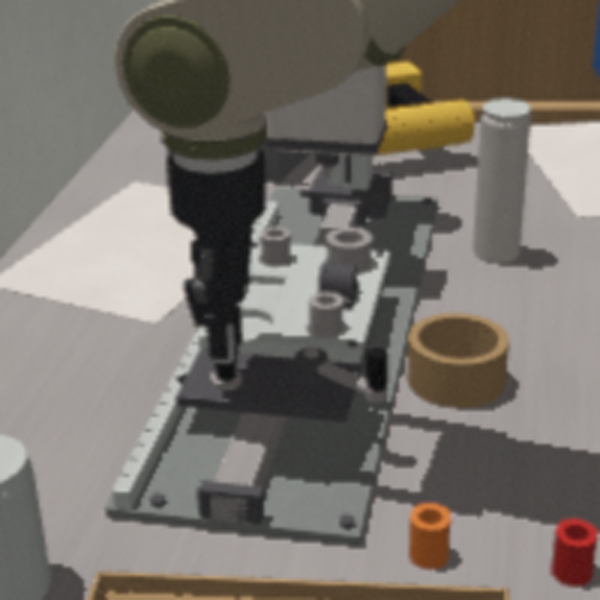

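Emit:
play_rows(plan=[[0.01, -0.6, 0, 0, -0.8], [0.01, -0.6, 0, 0, -0.8], [0.01, -0.6, 0, 0, -0.8], [0.01, -0.6, 0, 0, -0.8], [0, -0.6, 0, 0, -0.8], [0, -0.6, 0, 0, -0.8], [0, -0.6, 0, 0, -0.8], [0, -0.6, 0, 0, -0.8]])

```text
clock: 47.85
tcp_pos: [618.8, -63.1, 77.9]
ee_rot: [0.016, 3.137, 0.003]
wrist_force: [4.6, 7.8, 3.7]
width: 0.246
```

Emit:
play_rows(plan=[[0, -0.6, 0, 0, -0.8], [0.01, -0.6, 0, 0, -0.8], [0.01, -0.5, 0, 0, -0.8], [0, -0.5, 0, 0, -0.8], [0, -0.4, 0, 0, -0.8], [0, 0, 0, 0, -0.8], [0, 0, 0, 0, -0.8]])

```text
clock: 48.55
tcp_pos: [618.2, -117.0, 77.9]
ee_rot: [0.017, 3.136, -0.003]
wrist_force: [5.4, -2.8, 2.4]
width: 0.249
```

```bash
python3 go.py 618 -120.9 78 89.46;  python3 - <<'E'
from fit import *
d=cap('side','s16');t=cap('top','t16')
f=fit(d,hbush(30,18,52.),(549,38.5-238),24,(62,90));print(f)
cv2.imwrite('pics/s16.png',cv2.resize(d['img'][90:290,150:350],None,fx=3,fy=3,interpolation=2)[...,::-1])
cv2.imwrite('pics/s16m.png',cv2.resize(d['img'][165:210,195:250],None,fx=12,fy=12,interpolation=2)[...,::-1])
E
```

```text
t 48.55 tcp [ 618.2 -117.    77.9] jaw ang 89.38 tilt 0.347 F [ 5.4 -2.8  2.4] w 0.249 j [-0.37  0.65  1.28  0.    1.2  -1.93]
delta tool units (present axes) [ 0.01 -0.2  -0.01] twist units -0.01
delta in target axes [ 0.01 -0.2  -0.01]
(np.float64(547.5680214435963), np.float64(-195.9206035205067), np.float64(-0.9623418904888494), 0, np.float64(2.007604784747456), 150)
```

View pics/s16.png

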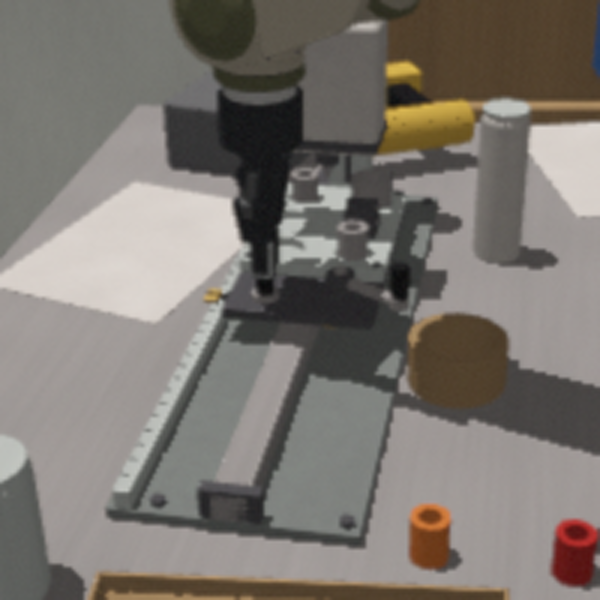

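View pics/s16m.png

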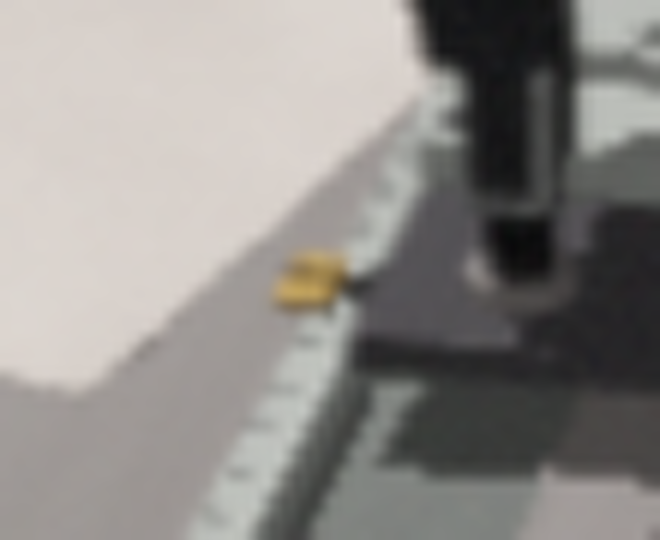

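Run:
```python
from look import *
d=load('s16')
for z in(36,38): print(onplane(d,223.8,188.25,z).round(1),onplane(d,219.9+.5,187.2,z).round(1))
print(proj(d,[[667,-137,38],[677,-137,37],[667,-133,38]]))
```

```text
[ 666.5 -134.9   36. ] [ 677.9 -139.6   36. ]
[ 665.5 -131.3   38. ] [ 676.9 -136.1   38. ]
[[223.76129922 187.29270053]
 [220.47278307 187.34323784]
 [223.43370339 187.94232495]]
```

Emit:
play_rows(plan=[[0, -0.1, 0, 0, -0.8], [0, -0.12, 0, 0, -0.8], [0, 0, 0, 0, -0.8], [0, 0, 0, 0, -0.8], [0, 0, 0, 0, -0.8]])

```text
clock: 49.15
tcp_pos: [618.2, -119.9, 77.8]
ee_rot: [0.016, 3.136, -0.0]
wrist_force: [6.6, 2.7, 2.5]
width: 0.249
```

```bash
python3 go.py 618 -120.9 78 89.46;  python3 - <<'E'
from fit import *
d=cap('side','s17');t=cap('top','t17')
f=fit(d,hbush(30,18,52.),(549,38.5-238),24,(62,90));print(f)
cv2.imwrite('pics/s17m.png',cv2.resize(d['img'][165:210,195:250],None,fx=12,fy=12,interpolation=2)[...,::-1])
cv2.imwrite('pics/t17.png',cv2.cvtColor(cv2.resize(t['img'][100:280,150:420],None,fx=2.9,fy=2.9,interpolation=2),cv2.COLOR_RGB2BGR))
E
```

```text
t 49.15 tcp [ 618.2 -119.9   77.8] jaw ang 89.41 tilt 0.316 F [6.6 2.7 2.5] w 0.249 j [-0.38  0.65  1.28  0.    1.2  -1.94]
delta tool units (present axes) [ 0.01 -0.05 -0.01] twist units -0.01
delta in target axes [ 0.01 -0.05 -0.01]
(np.float64(547.9321522338115), np.float64(-199.82513163503273), np.float64(-1.412027668694194), 0, np.float64(1.9126697956009906), 163)
```

View pics/s17m.png

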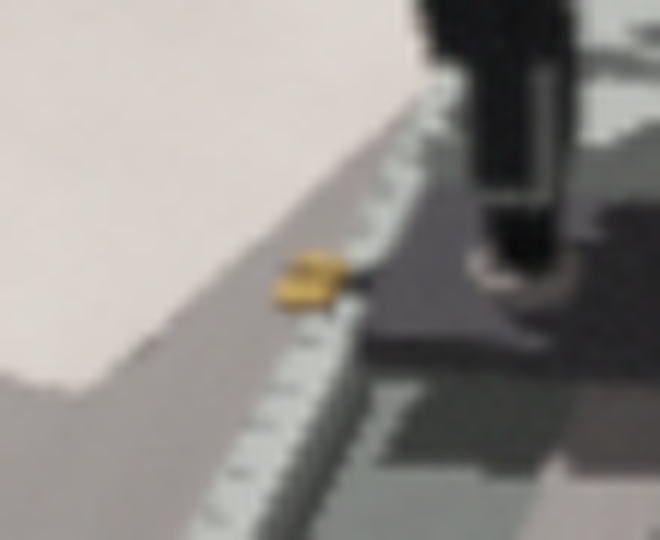

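View pics/t17.png

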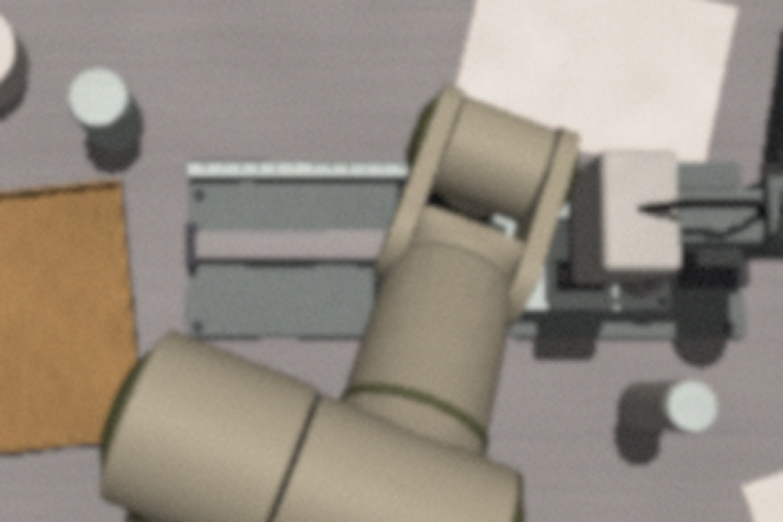

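The pointer stands on the tab's line to within about 1 mm in the side view. I'll release the post and check from the top with the arm out of the way.

Emit:
play_rows(plan=[[0, 0, 0, 0, -0.3], [0, 0, 0, 0, 0], [0, 0, 0, 0, 0], [0, 0, -0.5, 0, 0], [0, 0, -1, 0, 0], [0, 0, -1, 0, 0], [0, 0, -1, 0, 0], [0.5, 0.2, 0, 0, 0]])

```text
clock: 50.05
tcp_pos: [607.9, -117.1, 150.1]
ee_rot: [0.017, 3.136, -0.004]
wrist_force: [-0.5, 0.8, -0.6]
width: 0.504
```

Emit:
play_rows(plan=[[1, 0.3, 0, 0, -0.2], [1, 0.3, 0, 0, -0.2], [1, 0.3, 0, 0, -0.2], [1, 0.3, 0, 0, -0.2], [1, 0.3, 0, 0, -0.2], [0.5, 0.2, 0, 1, -0.2], [0, 0, 0, 1, -0.2], [0, 0, 0, 1, -0.2]])

```text
clock: 50.85
tcp_pos: [496.6, -81.1, 147.5]
ee_rot: [0.726, 3.055, -0.0]
wrist_force: [0.7, -0.5, 0.4]
width: 0.399
```

Emit:
play_rows(plan=[[0, 0, 0, 1, -0.2], [0, 0, 0, 1, -0.2], [0, 0, 0, 1, -0.2], [0, 0, 0, 1, -0.2], [0, 0, 0, 1, -0.2], [0, 0, 0, 1, -0.2], [0, 0, 0, 1, -0.2], [0, 0, 0, 0.47, -0.2]])

```text
clock: 51.65
tcp_pos: [496.8, -81.3, 147.3]
ee_rot: [2.238, 2.204, 0.0]
wrist_force: [0.5, 0.3, -1.0]
width: 0.401
```

```bash
python3 go.py;  python3 - <<'E'
from fit import *
d=cap('side','s18');t=cap('top','t18')
cv2.imwrite('pics/s18.png',cv2.resize(d['img'][90:290,150:350],None,fx=3,fy=3,interpolation=2)[...,::-1])
cv2.imwrite('pics/t18m.png',cv2.resize(t['img'][140:215,270:350],None,fx=8,fy=8,interpolation=2)[...,::-1])
cv2.imwrite('pics/s18m.png',cv2.resize(d['img'][165:210,195:250],None,fx=12,fy=12,interpolation=2)[...,::-1])
E
```

```text
t 51.65 tcp [496.8 -81.3 147.3] jaw ang -0.87 tilt 0.049 F [ 0.5  0.3 -1. ] w 0.401 j [-0.4   0.38  1.56 -0.    1.2  -0.38]
```

View pics/s18.png

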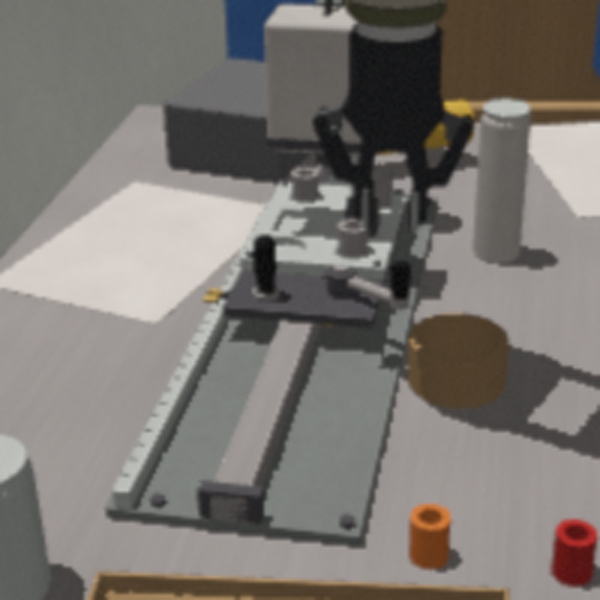

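View pics/t18m.png

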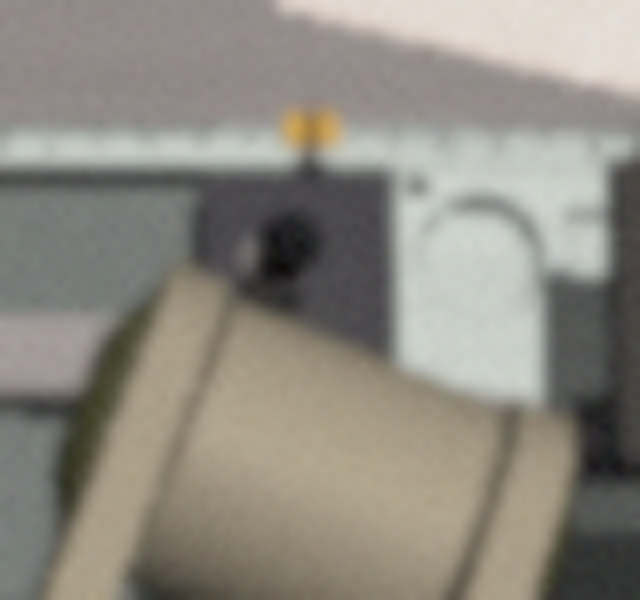

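From the top, the pointer at (312,160) is in line with the tab line at (312,130), within about 1 mm. Now I'll close the clamp.

```bash
python3 - <<'E'
from fit import *
d=load('s18')
hk=lambda x,y: np.where(np.hypot(x,y)<9,103.,60.)
f=fit(d,hk,(492.5,-98),16,(80,103),n=60);print(f)
W=world(clean(d)); m=plane_pts(W,(475,515,-115,-75),82,108); p=W[m]; print(len(p),p.mean(0),np.percentile(p,5,0),np.percentile(p,95,0))
E
python3 go.py 491 -99 76 -0.54
```

```text
(np.float64(489.74211422223505), np.float64(-99.08431124098209), np.float64(0.3900669718148019), 0, np.float64(2.5647841941855205), 83)
62 [488.83734103 -93.82270962  94.86723716] [ 481.04410748 -100.92669896   83.82419583] [497.03344686 -88.64154956 104.30252623]
t 51.75 tcp [496.8 -81.2 147.2] jaw ang -0.60 tilt 0.050 F [-0.  -0.3 -0.1] w 0.401 j [-0.4   0.38  1.56 -0.    1.2  -0.39]
delta tool units (present axes) [-0.89 -0.28  3.56] twist units -0.01
delta in target axes [-0.89 -0.28  3.56]
```

Run:
```python
from look import *
c=load('t10');W=world(c);print(W[191:196,231:237].round(0)[...,2])
for z in(70,80,90): print(z,onplane(c,233.3,193.3,z)+[1.8,1.75,0])
d=load('s10');print(onplane(d,180+403/6-.5,170+307/5.5-.5,80)-[1.2,0,0],onplane(d,180+403/6-.5,170+307/5.5-.5,90)-[1.2,0,0])
```

```text
[[69. 74. 70. 73. 72. 70.]
 [68. 77. 73. 73. 69. 74.]
 [74. 74. 72. 76. 76. 70.]
 [68. 74. 77. 76. 75. 70.]
 [75. 74. 74. 74. 76. 72.]]
70 [554.30169958 103.5506792   70.        ]
80 [553.18947234 103.0632023   80.        ]
90 [552.07724511 102.5757254   90.        ]
[549.21719922 106.79377485  80.        ] [546.22270326 121.13654221  90.        ]
```

Emit:
play_rows(plan=[[-0.43, -0.22, 0.5, 0, -0.2], [-0.43, -0.22, 0.6, 0, -0.2], [0, 0, 0.8, 0, -0.2], [0, 0, 0.8, 0, -0.2], [0, 0, 0.6, 0, -0.2], [0, 0, 0.25, 0, -0.2], [0, 0, 0, 0, -0.2]])

```text
clock: 52.45
tcp_pos: [487.2, -98.5, 74.9]
ee_rot: [-2.231, -2.21, 0.001]
wrist_force: [0.1, -0.1, 0.4]
width: 0.406
```

```bash
python3 go.py 488 -98.5 76 -0.54;  python3 - <<'E'
from fit import *
d=cap('side','s19')
cv2.imwrite('pics/s19.png',cv2.resize(d['img'][90:290,150:350],None,fx=3,fy=3,interpolation=2)[...,::-1])
E
```

```text
t 52.45 tcp [487.2 -98.5  74.9] jaw ang -0.53 tilt 0.085 F [ 0.1 -0.1  0.4] w 0.406 j [-0.44  0.47  1.67 -0.    1.   -0.43]
delta tool units (present axes) [-0.    0.04 -0.06] twist units 0.00
delta in target axes [-0.    0.04 -0.06]
```

View pics/s19.png

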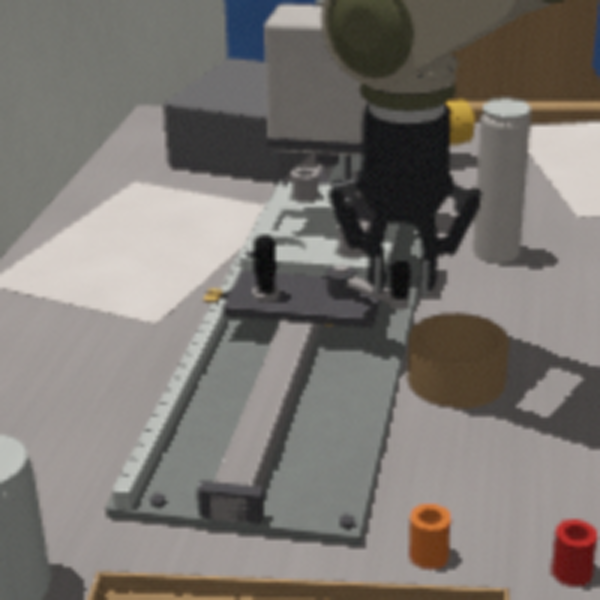

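Emit:
play_rows(plan=[[0, 0.2, 0, 0, -0.2], [0, 0.2, 0, 0, -0.2], [0.21, 0.15, 0, 0, -0.2], [0.21, 0.15, 0, 0, -0.2], [0.19, 0.18, 0, 0, -0.2], [0.19, 0.18, 0, 0, -0.2], [0.16, 0.21, 0, 0, -0.2], [0.16, 0.21, 0, 0, -0.2]])

```text
clock: 53.3
tcp_pos: [516.0, -74.3, 75.1]
ee_rot: [-2.228, -2.207, 0.002]
wrist_force: [-7.4, 4.9, 3.1]
width: 0.407
```

```bash
python3 go.py
```

```text
t 53.30 tcp [516.  -74.3  75.1] jaw ang -0.55 tilt 0.309 F [-7.4  4.9  3.1] w 0.407 j [-0.37  0.51  1.6   0.    1.04 -0.36]
```

Emit:
play_rows(plan=[[0.18, 0.22, 0, 0, -0.2], [0.15, 0.23, 0, 0, -0.2], [0.1, 0.25, 0, 0, -0.2], [0.08, 0.25, 0, 0, -0.2], [0.05, 0.26, 0, 0, -0.2], [0.04, 0.26, 0, 0, -0.2]])

```text
clock: 53.9
tcp_pos: [546.6, -63.1, 75.1]
ee_rot: [-2.23, -2.209, 0.001]
wrist_force: [-3.0, 3.2, -0.7]
width: 0.401
```

```bash
python3 go.py;  python3 - <<'E'
from fit import *
d=cap('side','s20')
cv2.imwrite('pics/s20.png',cv2.resize(d['img'][150:230,180:300],None,fx=6,fy=6,interpolation=2)[...,::-1])
E
```

```text
t 53.90 tcp [546.6 -63.1  75.1] jaw ang -0.54 tilt 0.157 F [-3.   3.2 -0.7] w 0.401 j [-0.33  0.54  1.52  0.    1.08 -0.32]
```

View pics/s20.png

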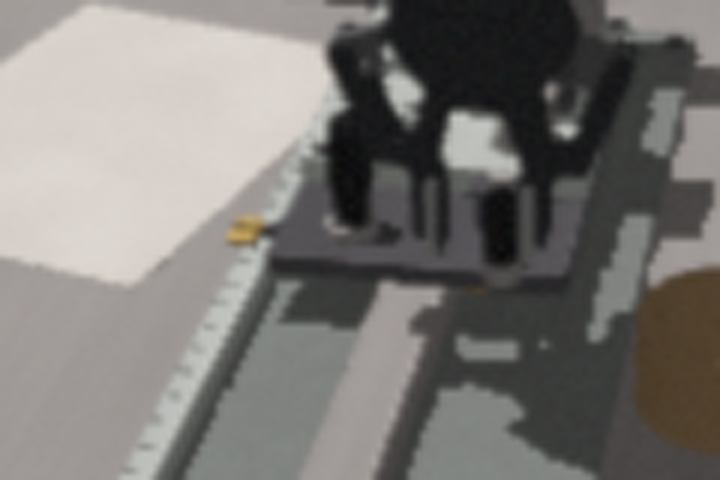

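Emit:
play_rows(plan=[[0, 0.15, 0, 0, -0.2], [0, 0.15, 0, 0, -0.2], [0, 0.12, 0, 0, -0.2], [0, 0, 0, 0, -0.2]])

```text
clock: 54.35
tcp_pos: [555.9, -64.7, 75.6]
ee_rot: [2.232, 2.21, 0.001]
wrist_force: [-0.8, 0.4, -0.1]
width: 0.398
```

```bash
python3 go.py
```

```text
t 54.35 tcp [555.9 -64.7  75.6] jaw ang -0.58 tilt 0.050 F [-0.8  0.4 -0.1] w 0.398 j [-0.33  0.56  1.49 -0.    1.09 -0.32]
```

Emit:
play_rows(plan=[[0, 0.1, 0, 0, -0.2], [0, 0.08, 0, 0, -0.2], [0, 0, 0, 0, -0.2]])

```text
clock: 54.65
tcp_pos: [559.3, -64.7, 75.6]
ee_rot: [2.232, 2.21, 0.0]
wrist_force: [-2.2, 0.6, -0.4]
width: 0.397
```

```bash
python3 go.py;  python3 - <<'E'
from fit import *
d=cap('side','s21')
cv2.imwrite('pics/s21.png',cv2.resize(d['img'][150:230,180:300],None,fx=6,fy=6,interpolation=2)[...,::-1])
E
```

```text
t 54.65 tcp [559.3 -64.7  75.6] jaw ang -0.57 tilt 0.031 F [-2.2  0.6 -0.4] w 0.397 j [-0.33  0.56  1.48 -0.    1.1  -0.32]
```

View pics/s21.png

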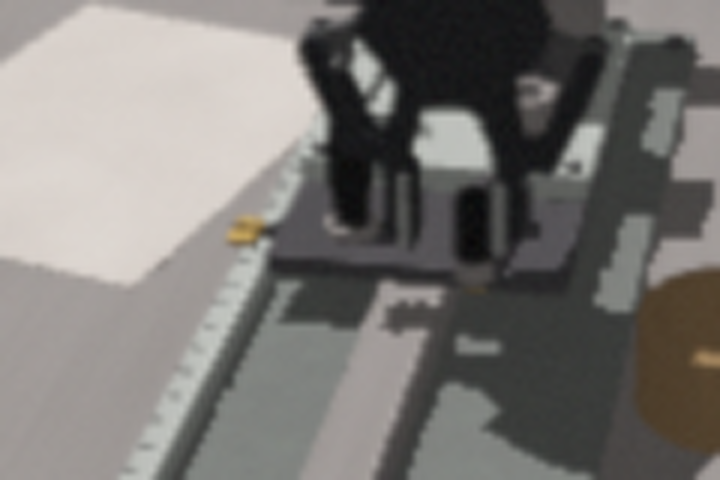

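Emit:
play_rows(plan=[[0, 0.08, 0, 0, -0.2], [0, 0.06, 0, 0, -0.2], [0, 0, 0, 0, -0.2]])

```text
clock: 55.0
tcp_pos: [560.2, -64.6, 75.4]
ee_rot: [-2.23, -2.208, 0.005]
wrist_force: [-9.9, -0.0, 3.7]
width: 0.4
```

```bash
python3 go.py
```

```text
t 55.00 tcp [560.2 -64.6  75.4] jaw ang -0.56 tilt 0.257 F [-9.9 -0.   3.7] w 0.400 j [-0.32  0.56  1.48 -0.    1.1  -0.31]
```

The lever is on its stop: force 10 N and no further motion. I'll back off, rise and retreat for the last check.

Emit:
play_rows(plan=[[0, -0.2, 0, 0, -0.2], [0, -0.2, 0, 0, -0.2], [0, 0, 0, 0, -0.2], [0, 0, -0.5, 0, -0.2], [0, 0, -1, 0, -0.2], [0, 0, -1, 0, -0.2], [0, 0, -1, 0, -0.2], [0, 0, -1, 0, -0.2]])

```text
clock: 55.8
tcp_pos: [554.2, -64.6, 167.3]
ee_rot: [2.232, 2.209, 0.001]
wrist_force: [-1.0, 0.3, 0.3]
width: 0.401
```

Emit:
play_rows(plan=[[1, -1, -0.5, 0, -0.2], [1, -1, 0, 0, -0.2], [1, -1, 0, 0, -0.2], [1, -1, 0, 0, -0.2], [1, -1, 0, 0, -0.2], [1, -1, 0, 0, -0.2], [1, -0.5, 0, 0, -0.2], [1, 0, 0, 0, -0.2]])

```text
clock: 56.6
tcp_pos: [424.6, 97.6, 176.5]
ee_rot: [2.232, 2.21, 0.001]
wrist_force: [0.3, 0.2, -0.0]
width: 0.401
```

Emit:
play_rows(plan=[[1, 0, 0, 0, -0.2], [1, 0, 0, 0, -0.2], [1, 0, 0, 0, -0.2], [1, 0, 0, 0, -0.2], [0, 0, 0, 0, -0.2], [0, 0, 0, 0, -0.2]])

```text
clock: 57.2
tcp_pos: [426.4, 176.7, 176.0]
ee_rot: [2.231, 2.211, 0.001]
wrist_force: [-1.1, -0.2, -0.6]
width: 0.401
```

```bash
python3 go.py;  python3 - <<'E'
from fit import *
d=cap('side','s22');t=cap('top','t22')
cv2.imwrite('pics/s22.png',cv2.resize(d['img'][90:290,150:350],None,fx=3,fy=3,interpolation=2)[...,::-1])
cv2.imwrite('pics/t22m.png',cv2.resize(t['img'][145:215,270:390],None,fx=6.5,fy=6.5,interpolation=2)[...,::-1])
hk=lambda x,y: np.where(np.hypot(x,y)<9,103.,60.)
for i,(c,o) in enumerate(((d,(1.2,0)),(t,(-1.8,-1.75)))):
    f=fit(c,hk,(551+o[0],-66+o[1]),16,(80,103),n=60);print('knob',np.round([f[0]-o[0],f[1]-o[1],f[4]],1))
S=-238.4
for n,h,x0,r,zr,k in[('small2',hbush(30,18,52.),(620-2.2,-85.6+S),24,(62,90),{}),('small1',hbush(30,18,52.),(549.5-2.2,38.5+S),24,(62,90),{}),('big1',hbush(44,28,52.),(548-2.2,-87+S),30,(62,90),{}),('block1',hblock(52.),(549-2.2,-23.2+S),34,(62,92),dict(useyaw=True))]:
    try:
        f=fit(d,h,(x0[0]+1.2,x0[1]),r,zr,**k); print(n,'expect',np.round(x0,1),'got',np.round(np.array(f)-[1.2,0,0,0,0,0],2))
    except Exception as e: print(n,e)
E
```

```text
t 57.20 tcp [426.4 176.7 176. ] jaw ang -0.52 tilt 0.052 F [-1.1 -0.2 -0.6] w 0.401 j [ 0.14  0.28  1.63 -0.    1.23  0.14]
knob [551.3 -64.8   2.5]
knob [552.2 -66.2   1.9]
small2 expect [ 617.8 -324. ] got [ 617.3  -323.77   -1.22    0.      2.18  127.  ]
small1 expect [ 547.3 -199.9] got [ 546.77 -200.09   -2.18    0.      1.92   89.  ]
big1 expect [ 545.8 -325.4] got [ 545.1  -326.76   -2.84    0.      1.95  146.  ]
block1 expect [ 546.8 -261.6] got [ 5.4682e+02 -2.6287e+02 -2.5900e+00  6.0000e-02  2.2600e+00  7.4000e+01]
```

View pics/s22.png

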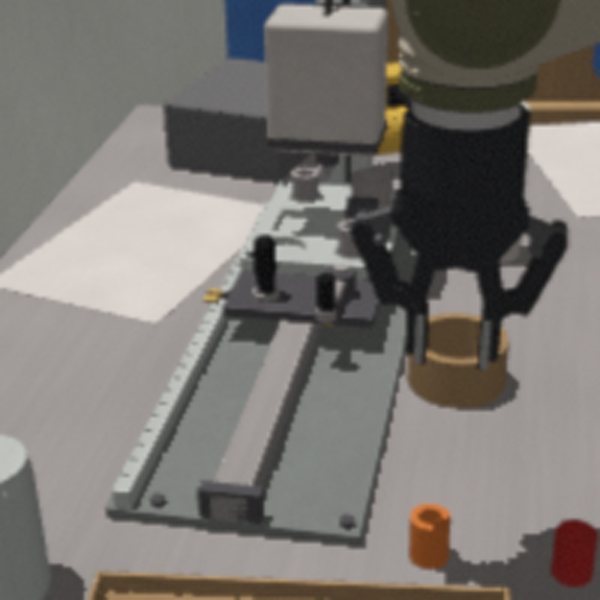

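View pics/t22m.png

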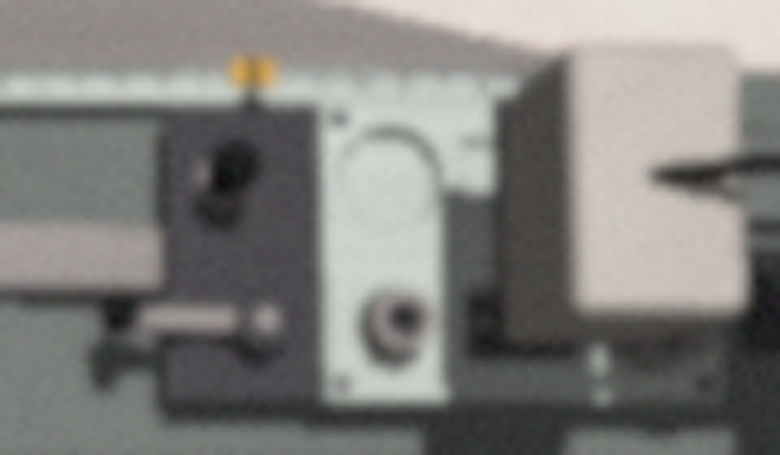

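Emit:
play_rows(plan=[[0, -1, -1, 0, -0.2], [0, -1, -1, 0, -0.2], [0, -1, -1, 0, -0.2], [0.5, -1, -1, 0, -0.2], [0.5, 0, -1, 0, -0.2], [0, 0, 0, 0, -0.2], [0, 0, 0, 0, -0.2]])

```text
clock: 58.0
tcp_pos: [346.5, 197.0, 275.2]
ee_rot: [2.233, 2.21, -0.0]
wrist_force: [-0.7, 0.2, 0.1]
width: 0.404
```

```bash
python3 go.py;  python3 - <<'E'
from fit import *
d=cap('side','s23');t=cap('top','t23')
cv2.imwrite('pics/s23.png',cv2.resize(d['img'][120:220,190:330],None,fx=5.5,fy=5.5,interpolation=2)[...,::-1])
S=-238.4
for n,h,x0,r,zr,k in[('small2',hbush(30,18,52.),(620-2.2,-85.6+S),24,(62,90),{}),('small1',hbush(30,18,52.),(549.5-2.2,38.5+S),24,(62,90),{}),('big1',hbush(44,28,52.),(548-2.2,-87+S),30,(62,90),{}),('block1',hblock(52.),(549-2.2,-23.2+S),34,(62,92),dict(useyaw=True))]:
    f=fit(d,h,(x0[0]+1.2,x0[1]),r,zr,**k); print(n,'expect',np.round(x0,1),'got',np.round(np.array(f)-[1.2,0,0,0,0,0],2))
E
```

```text
t 58.00 tcp [346.5 197.  275.2] jaw ang -0.60 tilt 0.015 F [-0.7  0.2  0.1] w 0.404 j [ 0.22  0.08  1.58 -0.    1.48  0.23]
small2 expect [ 617.8 -324. ] got [ 617.5  -323.31   -1.51    0.      2.1   127.  ]
small1 expect [ 547.3 -199.9] got [ 546.77 -199.77   -1.38    0.      1.8   163.  ]
big1 expect [ 545.8 -325.4] got [ 545.54 -325.14   -1.19    0.      2.08  150.  ]
block1 expect [ 546.8 -261.6] got [ 545.83 -261.8    -1.42    0.      2.    148.  ]
```

View pics/s23.png

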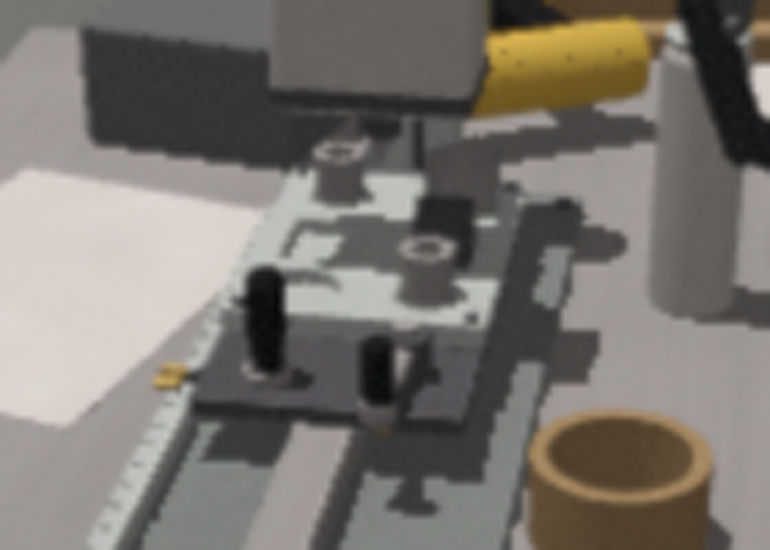

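View pics/t23.png

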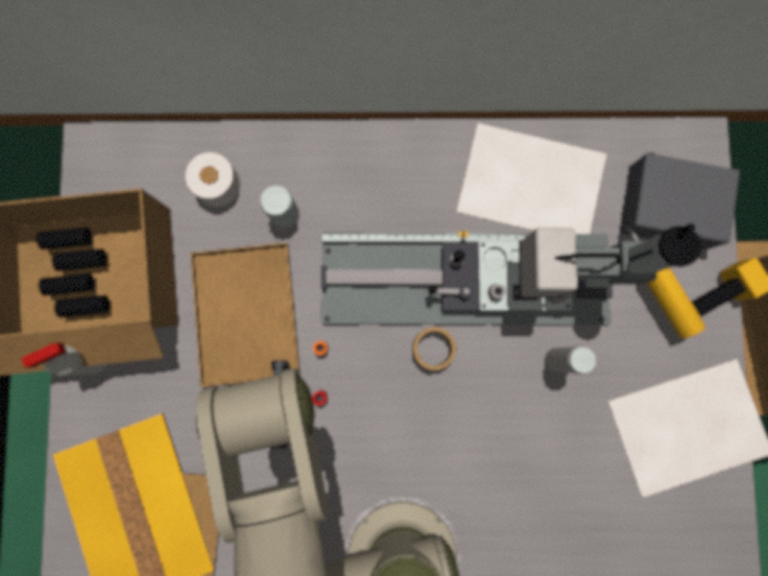

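The tray is empty and all four parts are home. The pointer is on the line at (463,236) in the top view, the lever lies along the rail, and nothing else has moved. I'm handing in.

```bash
python3 -c "
from rig import arm; print(arm.close_job())"
```

```text
the job is handed in; nothing more can be done
None
```

I loaded all four parts that were there (two small bushes, one large bush, one bearing block) into pockets of their own kind. I then opened the clamp, slid the carriage about 238 mm to the mark and clamped it again. The job is handed in at about 58 s of the 208 s allowed; no verdict is reported.

**Parts:** In my last check before handing in, every part was within 1 mm of where it should have ended up after the slide. Before the slide, the bush tops read level at about 90 mm, which is fully home.
- **Large bush:** it shifted about 2.5 mm inside its pocket after I placed it. I didn't see the cause, but it stayed level, inside the 5 mm limit, and moved with the carriage normally. The readings put it up to 2.6 mm off centre against 2 mm of play, so they carry some error.

**Pointer:** It lines up with the tab's line to about 1 mm, seen from the top after clamping.

**Clamp:** The lever was pushed until it stopped moving at 10 N. From the knob's position I put it at or just below 0.02 rad, well inside the 0.12 limit.

**Bystanders:** The tape roll and both cans look unmoved in the first and last pictures. The arm ended clear of everything.

**Disagreement:** The two cameras differed by about 3 mm in x and 1.7 mm in y. I settled this by gripping a part with the arm and comparing its position with the pictures.

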